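Lay out the painter's bench

TASK

Lay out the bench for painting: slide the vise jaw fully open, only then lift the new wooden brush block out and stand it upright in the middle of the cork mat, and after that slide the empty vise fully shut. Lay every tall standing paint tube on its side in the rack, one in each notch, lying across both rails, and hang the little pail by its handle on the hook. Leave everything else where it is.

Things in the scene. Friction and masses are not known exactly. Their poses are not given: they have to be found in the camera images.
- vise: fixed grey bench vise, bed 270 x 110 mm, 20 mm high. Origin: on the table under the middle of the clamped block; its x axis runs along the slide, from the sliding jaw to the fixed jaw. Fixed jaw at x = 29 to 61 mm, sliding jaw (closed) at x = -57.5 to -29.5 mm, both 110 mm wide, tops 45 mm above the table.
- jaw (a joint): how far the sliding jaw is open, m: 0 closed (also when empty: the jaws then stay 58.5 mm apart), 0.055 fully open; it slides along the vise's -x with about 4 N of friction and stays where it is left.
- jaw_post (a point): top centre of the upright steel post on the sliding jaw, by which it is pulled: 18 mm diameter, its top 82 mm above the table, the free part 42 mm tall, 88 mm to the vise's -x of the block's middle when closed.
- block: brush block of dark wood, 56 (x) x 90 (y) x 60 (z) mm, with six drilled holes in its top; stands in the vise on the bed, 20 mm above the table, its 56 mm side between the jaws, its upper 35 mm above the jaws. Origin: centre of its underside, z up. 0.22 kg.
- mat: fixed cork mat, 160 (x) x 150 (y) x 5 mm. Origin: centre of its underside on the table.
- hook: fixed steel hook stand: 16 mm post, 235 mm tall, on a foot; one level prong, 10 mm thick, top 215 mm above the table, runs from the post along the stand's -x to 108 mm, then turns up to a tip 229 mm above the table at 118 to 123 mm. Hang the pail about 65 mm out from the post axis. Origin: under the post, on the table.
- pail: small metal pail, rim 84 mm, foot 68 mm across, 80 mm high; two stiff wires rise from the rim at y = +-41 mm to an upright wooden grip 14 (x) x 56 (y) x 36 (z) mm, 138 to 174 mm above the foot, centred. The opening under the grip, 58 mm high, about 50 mm wide, is passed through along the pail's x. Origin: centre of its foot, z up. 0.18 kg.
- pail_eye (a point): centre of the underside of the pail's wooden grip, 138 mm above its foot: rests on the prong when hung.
- rack: fixed plywood rack for tubes: base 190 (x) x 110 (y) x 12 mm, two upright notched rails along x, 10 mm thick, at y = +-42 mm, tops 52 mm above the table; open between the rails down to the base. Notches 28 mm wide at x = -60, 0, 60 mm; a tube lies in one along the rack's y, either way round. Origin: centre of its underside, on the table.
- slot0 (a point): resting place in the rack: where the middle of a tube's axis lies when the tube lies in this notch (62 mm above the table). Axes as the rack. Notch number counts along the rack's +x.
- slot1 (a point): resting place in the rack: where the middle of a tube's axis lies when the tube lies in this notch (62 mm above the table). Axes as the rack. Notch number counts along the rack's +x.
- slot2 (a point): resting place in the rack: where the middle of a tube's axis lies when the tube lies in this notch (62 mm above the table). Axes as the rack. Notch number counts along the rack's +x.
- tube0: tall rigid metal paint tube, 150 mm long, standing on its cap at the start. Cap 32 mm diameter, 22 mm long; round body 34 mm diameter from 22 to 128 mm; flat crimped end 40 x 5 mm, up to 150 mm. Origin: centre of the cap's end face (its foot when upright); +z along the tube to the crimped end. 0.15 kg. May be absent (None).
- tube1: tall rigid metal paint tube, 150 mm long, standing on its cap at the start. Cap 32 mm diameter, 22 mm long; round body 34 mm diameter from 22 to 128 mm; flat crimped end 40 x 5 mm, up to 150 mm. Origin: centre of the cap's end face (its foot when upright); +z along the tube to the crimped end. 0.15 kg. May be absent (None).
- tube2: tall rigid metal paint tube, 150 mm long, standing on its cap at the start. Cap 32 mm diameter, 22 mm long; round body 34 mm diameter from 22 to 128 mm; flat crimped end 40 x 5 mm, up to 150 mm. Origin: centre of the cap's end face (its foot when upright); +z along the tube to the crimped end. 0.15 kg. May be absent (None).
- tube0_mid (a point): the middle of that tube's axis, 75 mm from the cap's end face.
- tube1_mid (a point): the middle of that tube's axis, 75 mm from the cap's end face.
- tube2_mid (a point): the middle of that tube's axis, 75 mm from the cap's end face.
- palette: green painter's palette lying flat, about 150 x 270 x 8 mm, origin at the centre of its underside; not to be moved.
- jar: glass jar of brushes, 66 mm diameter, 70 mm high, brushes to 210 mm; origin under its centre; not to be moved.
- used_tube: smaller paint tube (120 mm long, 27 mm diameter) already lying on the table, not one of those to put away; origin at its cap's end face, z along it; not to be moved.
- varnish: brown glass jar with a black lid, 56 mm diameter, 120 mm high; origin under its centre; not to be moved.
- sander: cork sanding block 60 x 100 x 35 mm, origin at the centre of its underside; not to be moved.
- cap: lone red cap, 30 mm diameter, 18 mm high, origin at the centre of its underside; not to be moved.

How it is judged:
By the outcome, as a careful person would: the job done as asked, in the order asked, and still so for the second after the job is handed in, with the robot touching nothing.
Of tube0, tube1, tube2 only 2 to 3 are there at a start; the rules pass over those that are not, and their reading is None.
At some moment in a run one of block, tube0, tube1, tube2 may be knocked a few centimetres aside while the robot is not near it.
It also fails if it takes over 210 s, if anything falls off the work surface, if the arm or the gripper's body presses on something with over 40 N, if the wrist force passes 120 N, or if a joint passes its speed limit or range.

ROBOT

A 7-joint arm with a two-finger parallel gripper is mounted at the origin on the work surface. World frame = base frame: x ahead of the robot, y to its left, z up, the work surface at z = 0. Lengths are in m, angles in rad, forces in N, time in s.
With the tool pointing down it reaches from about 0.4 to 0.875 m from the base axis. Payload 6.5 kg.
Tool frame: the origin (TCP) lies on the centre line of the jaws, within the pads' length; the fingertips stand 25 mm ahead of it and the grasp point (between the pads) lies 6 mm ahead of it; z points along the fingers, y is the line along which they close (so a half turn about z gives the same grasp; the last joint's range is limited). The gripper opens to 88 mm and grips with 3 to 60 N. Pads are 18 mm wide; open, the fingers measure 123 mm over their backs; the gripper's body (75 mm by 187 mm) begins 45 mm behind the grasp point.
Start: joints at [-1.321, 0.536, -0.004, 1.538, 0.003, 1.067, -0.071], TCP at [0.202, 0.618, 0.264] pointing down, gripper open.
Joint ranges: [-2.7, 2.7], [-0.37, 2.16], [-1.27, 1.26], [0.24, 2.4], [-1.31, 4.45], [0.19, 1.91], [-2.76, 2.76]. Speed limits (rad/s): [2.39, 2.39, 3.14, 3.14, 3.14, 3.14, 3.14].

INTERFACE

Orientations are given as a rotation vector (axis times angle).
In Python, from cell import r gives the robot as it stands. The module is installed in compiled form; this text tells all that it offers.
- The arm moves only by the shell command python3 -m creep 'ROWS' [FORCE]. ROWS is JSON, a list of rows, each a list of 5 numbers: the shift along the tool's x, y, z in m, then the turn about the tool's z in degrees, then the finger opening in m, from 0 to 0.0881. In form: [[dx, dy, dz, roll, grip], ...]. A call has 1 to 5 rows; each row is the pose to reach, as a shift and turn from the pose commanded when the call began, along the tool's axes at that moment; what a row does not reach only later rows make up. A row lasts 1/10 s, in which the tool goes at most 50 mm and 8.59 degrees, less where a joint would pass 70% of its speed; a pose out of reach is approached as far as the arm can. A call with a gripper value outside its range is refused whole. The fingers move at their own pace and stop on an object; FORCE is the grip in N (left out, the last holds). Time passes only in rows, so rows that repeat a pose let the fingers close. It gives the time, the measured TCP pose, the force, the opening and the grip force at its end, in the units of the state.
- r.get_state(): the state, without advancing time (a new reading comes with each control period).
- r.get_image(name): name is "scene" or "top" or "wrist"; returns (picture, depth): 420x560x3 uint8, blue, green, red; 420x560 float32, m along the optical axis (not along the pixel's ray), 0 where there is no reading.
- r.calibration(name): a dict with "vertical_fov" (degrees; the focal length in pixels is half the picture's height over the tangent of half this angle, whatever the lens; pixels are square), "cx", "cy" (the principal point, pixels), "R" (3x3) and "t" (3): a world point X has camera coordinates R X + t. Camera axes: x right, y down, z forward; pixel columns grow to the right and rows downward; lengths in m; the calibration is good to about 2 mm. A picture is of the moment at which its call begins: read the wrist's pose just before it. calibration takes no time and is no camera call; for the wrist camera it gives the pose at the moment of the call.
- r.close_job(): hands the job in; it is judged then, once.
Trained networks look in the newest picture that a camera, given by its name, has taken for a name from the list of things; names that differ only in an ending like _2 or _b are one class to them, and where a whole thing is asked for, a point or a joint stands for the part that bears it (a point fixed in the world has none). Each returns a list of dicts, best first, with "p" (0 to 1); they miss things now and then, are a little off and sometimes report something else, mostly with a low value. They report only what shows in the picture. A call takes as long as a camera call.
- r.search_frame(label, camera): "position" ([column, row] in pixels, amid what is visible of it).
- r.trace(label, camera): "region" (420x560 bool, what is visible of it) and "position" ([column, row] in pixels, amid what is visible of it).
- r.mark_of(label, camera): "position" ([column, row] in pixels: a listed point, or the origin of a listed thing).
The state is a dict: "t": time; "joints": joint angles; "qd": joint speeds; "effort": joint torques, N m; "ee_pos": TCP position; "tool_rot": TCP orientation; "ft_force": force on the tool from outside, world axes, zero at the start; "torque": the same for the moment, N m; "finger_gap": opening from 0.0 (shut) to 1.0 (fully open); "finger_force": force on a finger pad.
Only numpy, scipy, OpenCV 4.12 (cv2) and the standard library are available. Lean on these libraries where they do the work, as an engineer would, in place of code of your own. Each camera call takes 0.05 s, during which the arm holds its last target. There are 200 camera calls.

## Working session

There is one attempt and no reset: what is moved stays moved. The work goes in short steps, Python scripts to look and compute and a shell command to move; the robot and the scene stay as the last step left them, time stands still between calls to the robot, and variables do not carry over. Pictures are saved under pics/ and viewed, at most 14 in all, crops included, and the job is handed in when it is done.

```bash
mkdir -p pics
cat > h.py <<'E'
import numpy as np, cv2
from scipy.spatial.transform import Rotation as Ro
from cell import r
def cal(n):
    c=r.calibration(n); f=210/np.tan(np.radians(c["vertical_fov"])/2)
    return f,c["cx"],c["cy"],np.array(c["R"]),np.array(c["t"])
def ray(n,uv,c=None):
    f,cx,cy,R,t=c or cal(n)
    d=R.T@np.array([(uv[0]-cx)/f,(uv[1]-cy)/f,1]); return -R.T@t,d   # depth-scaled
def onz(n,uv,z,c=None):
    o,d=ray(n,uv,c); return o+d*(z-o[2])/d[2]
def cloud(n,D,c=None):
    f,cx,cy,R,t=c or cal(n); v,u=np.mgrid[:420,:560]
    P=np.stack([(u-cx)/f*D,(v-cy)/f*D,D],-1); return (P-t)@R
def tri(rays):
    A=np.zeros((3,3));b=np.zeros(3)
    for o,d in rays:
        d=d/np.linalg.norm(d);M=np.eye(3)-np.outer(d,d);A+=M;b+=M@o
    return np.linalg.solve(A,b)
E
python3 - <<'E'
from h import *
for n in("top","scene","wrist"):
    im,D=r.get_image(n); cv2.imwrite(f"pics/{n}0.png",im); np.save(f"{n}0.npy",D)
    c=r.calibration(n); print(n,{k:np.round(v,3).tolist() if not isinstance(v,str) else v for k,v in c.items()},(D==0).mean())
print(r.get_state())
E
```

```text
top {'vertical_fov': 50.634, 'cx': 286.367, 'cy': 205.139, 'R': [[-0.014, -1.0, 0.009], [-0.989, 0.013, -0.145], [0.145, -0.011, -0.989]], 't': [0.094, 0.568, 1.205]} 0.004022108843537415
scene {'vertical_fov': 45.538, 'cx': 283.031, 'cy': 207.717, 'R': [[0.616, 0.788, -0.01], [0.503, -0.403, -0.764], [-0.606, 0.466, -0.645]], 't': [-0.427, -0.173, 1.553]} 0.005310374149659864
wrist {'vertical_fov': 60.906, 'cx': 279.991, 'cy': 206.591, 'R': [[0.311, 0.951, -0.002], [0.908, -0.296, 0.297], [0.282, -0.094, -0.955]], 't': [-0.649, -0.041, 0.39]} 0.0038945578231292517
{'t': 0.15, 'joints': array([-1.32120081,  0.53700131, -0.00440896,  1.53862519,  0.00257052,
        1.06728658, -0.07117287]), 'qd': array([ 5.13561389e-04, -7.62464326e-04,  1.28444419e-03, -3.50944065e-03,
       -3.31762363e-05, -1.31292582e-03,  2.72502347e-04]), 'effort': array([ 1.42730332e-03, -5.71324539e+01,  9.91927274e-01, -2.51831281e+01,
       -5.60969976e-02,  1.51185453e-02,  1.12919045e-04]), 'ee_pos': array([0.20175226, 0.61744351, 0.26304283]), 'tool_rot': array([-4.93881735e-01, -3.10240727e+00,  2.05660322e-03]), 'ft_force': array([-0.37775921, -0.09757938,  0.32425033]), 'torque': array([-0.01470725, -0.01344085,  0.03305947]), 'finger_force': 0.0, 'finger_gap': 0.9985098340224396}
```

View pics/top0.png

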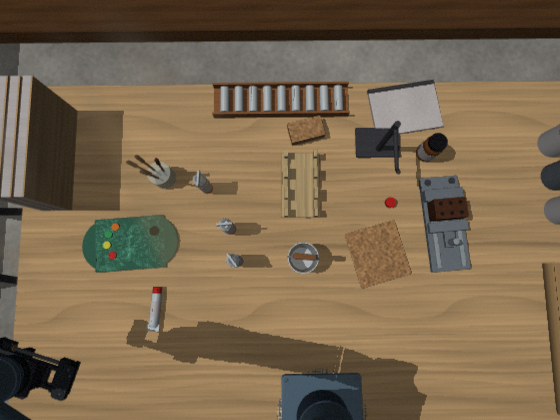

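View pics/scene0.png

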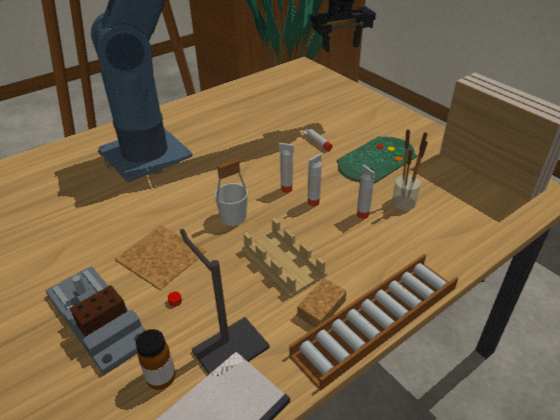

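The top view shows three standing tubes (203,182), (226,226), (235,260), the pail at (303,258), the rack at (300,185), the mat at (378,254), the hook at (380,142) with its prong pointing down-screen, and the vise at (445,225) with its post at (455,240) toward the robot. In the scene view, all three tubes stand with clear table around them.

Run:
```python
from h import *
names="vise jaw_post block mat hook pail pail_eye rack slot0 slot1 slot2 tube0 tube1 tube2 tube0_mid palette jar used_tube varnish sander cap".split()
ct,cs=cal("top"),cal("scene")
from itertools import product
for n in names:
    a=r.mark_of(n,"top"); b=r.mark_of(n,"scene"); out=[]
    for x,y in product(a[:3],b[:3]):
        r1,r2=ray("top",x["position"],ct),ray("scene",y["position"],cs)
        P=tri([r1,r2]); e=max(np.linalg.norm(np.cross(P-o,d/np.linalg.norm(d))) for o,d in(r1,r2))
        if e<.012: out.append((np.round(P,3).tolist(),round(e*1000,1),round(x["p"],2),round(y["p"],2)))
    print(n,len(a),len(b),out[:4])
```

```text
vise 1 1 [([0.538, -0.366, -0.02], np.float64(1.9), 0.7, 0.67)]
jaw_post 4 3 [([0.463, -0.373, 0.084], np.float64(2.3), 0.76, 0.97), ([0.701, 0.038, 0.067], np.float64(2.9), 0.4, 0.29)]
block 1 1 [([0.554, -0.361, 0.021], np.float64(1.9), 0.86, 0.92)]
mat 1 2 [([0.437, -0.173, 0.003], np.float64(4.1), 0.75, 0.92)]
hook 1 1 [([0.735, -0.185, -0.008], np.float64(2.6), 0.82, 0.62)]
pail 1 1 [([0.421, 0.044, -0.01], np.float64(8.6), 0.63, 0.79)]
pail_eye 1 3 [([0.423, 0.043, 0.15], np.float64(1.0), 0.55, 0.88), ([0.427, 0.034, -0.003], np.float64(0.2), 0.55, 0.55)]
rack 1 1 [([0.637, 0.038, -0.0], np.float64(4.3), 0.59, 0.9)]
slot0 4 3 [([0.638, 0.04, 0.069], np.float64(1.2), 0.86, 0.91), ([0.7, 0.041, 0.063], np.float64(0.5), 0.74, 0.84), ([0.574, 0.046, 0.059], np.float64(0.1), 0.57, 0.95)]
slot1 4 3 [([0.638, 0.04, 0.069], np.float64(1.2), 0.86, 0.91), ([0.7, 0.041, 0.063], np.float64(0.5), 0.74, 0.84), ([0.574, 0.046, 0.059], np.float64(0.1), 0.57, 0.95)]
slot2 4 3 [([0.638, 0.04, 0.069], np.float64(1.2), 0.86, 0.91), ([0.7, 0.041, 0.063], np.float64(0.5), 0.74, 0.84), ([0.574, 0.046
[... 165 characters left out ...]
 2 4 [([0.51, 0.255, -0.012], np.float64(0.4), 0.69, 0.91), ([0.634, 0.324, -0.011], np.float64(3.4), 0.59, 0.94)]
tube2 2 4 [([0.51, 0.255, -0.012], np.float64(0.4), 0.69, 0.91), ([0.634, 0.324, -0.011], np.float64(3.4), 0.59, 0.94)]
tube0_mid 1 1 [([0.513, 0.245, 0.08], np.float64(0.2), 0.78, 0.97)]
palette 2 1 [([0.474, 0.53, -0.001], np.float64(3.4), 0.8, 0.61)]
jar 1 1 [([0.666, 0.443, -0.002], np.float64(2.4), 0.57, 0.74)]
used_tube 2 2 [([0.349, 0.45, 0.009], np.float64(3.2), 0.61, 0.48)]
varnish 1 1 [([0.729, -0.326, -0.011], np.float64(2.0), 0.59, 0.77)]
sander 1 1 [([0.792, 0.024, -0.009], np.float64(4.1), 0.64, 0.69)]
cap 1 1 [([0.581, -0.213, 0.003], np.float64(2.5), 0.59, 0.59)]
```

Run:
```python
from h import *
C={n:cloud(n,np.where(np.load(f"{n}0.npy")>0,np.load(f"{n}0.npy"),np.nan)).reshape(-1,3) for n in("top","scene")}
def reg(nm,xy,rad,z0,z1):
    for n in C:
        P=C[n]; m=(np.hypot(P[:,0]-xy[0],P[:,1]-xy[1])<rad)&(P[:,2]>z0)&(P[:,2]<z1); Q=P[m]
        if len(Q)<4: print(nm,n,len(Q)); continue
        k=1000; b=cv2.minAreaRect((Q[:,:2]*k).astype(np.float32)); 
        print(nm,n,len(Q),"med",np.round(np.median(Q,0)*k,0),"z95",round(np.percentile(Q[:,2],95)*k,1),"rect",np.round(b[0],0),np.round(b[1],0),round(b[2],1),"min",np.round(Q.min(0)*k),"max",np.round(Q.max(0)*k))
reg("table",(.35,.2),.03,-.05,.05)
reg("block",(.554,-.361),.07,.07,.1)
reg("post",(.463,-.373),.03,.07,.1)
reg("hook",(.70,-.185),.14,.19,.26)
reg("grip",(.423,.043),.06,.145,.2)
for p in((.51,.255),(.634,.324),(.42,.235)):
    reg("crimp",p,.045,.135,.17); reg("body",p,.045,.04,.12)
reg("rack",(.638,.04),.12,.045,.06)
reg("mat",(.437,-.173),.13,.0035,.012)
im=cv2.imread("pics/top0.png")
reg_=r.get_image("top"); t=r.trace("mat","top"); c=cal("top")
ys,xs=np.nonzero(t[0]["region"]); W=np.array([onz("top",(u,v),.005,c)[:2] for u,v in zip(xs,ys)])*1000
print("mat trace",cv2.minAreaRect(W.astype(np.float32)))
t=r.trace("vise","top");ys,xs=np.nonzero(t[0]["region"]); W=np.array([onz("top",(u,v),.02,c)[:2] for u,v in zip(xs,ys)])*1000
print("vise trace",cv2.minAreaRect(W.astype(np.float32)))
a=im[90:290,180:480]; cv2.imwrite("pics/crop0.png",cv2.resize(a,None,fx=2.6,fy=2.6,interpolation=cv2.INTER_CUBIC))
```

```text
table top 359 med [349. 200.   1.] z95 4.5 rect [350. 200.] [57. 59.] 89.0 min [321. 172.  -6.] max [380. 229.   6.]
table scene 207 med [350. 199.  -1.] z95 2.1 rect [350. 199.] [57. 58.] 16.2 min [320. 171.  -6.] max [380. 228.   4.]
block top 698 med [ 550. -359.   80.] z95 84.0 rect [ 550. -360.] [56. 91.] 4.0 min [ 520. -407.   70.] max [ 580. -314.   88.]
block scene 1142 med [ 559. -363.   79.] z95 81.8 rect [ 554. -361.] [60. 90.] 4.0 min [ 524. -408.   70.] max [ 586. -315.   84.]
post top 44 med [ 460. -366.   82.] z95 86.5 rect [ 459. -366.] [16. 16.] 31.5 min [ 452. -375.   70.] max [ 468. -359.   87.]
post scene 72 med [ 467. -368.   80.] z95 83.8 rect [ 464. -368.] [17. 17.] 85.3 min [ 455. -377.   70.] max [ 473. -360.   85.]
hook top 260 med [ 696. -182.  216.] z95 236.4 rect [ 679. -184.] [130.  15.] 0.8 min [ 614. -191.  192.] max [ 745. -176.  241.]
hook scene 465 med [ 713. -186.  214.] z95 234.6 rect [ 685. -183.] [ 15. 129.] 87.9 min [ 620. -193.  190.] max [ 750. -177.  237.]
grip top 132 med [420.  44. 174.] z95 177.5 rect [421.  44.] [55. 14.] 85.2 min [413. 
[... 1589 characters left out ...]
med [647.  83.  52.] z95 56.6 rect [634.  46.] [ 94. 189.] 89.2 min [539.  -2.  45.] max [729.  94.  58.]
rack scene 420 med [655.   9.  50.] z95 53.2 rect [637.  45.] [ 97. 191.] 88.9 min [541.  -4.  45.] max [733.  95.  56.]
mat top 2774 med [ 430. -170.    6.] z95 9.5 rect [ 434. -172.] [256. 250.] 56.1 min [ 308. -303.    4.] max [566. -44.  12.]
mat scene 2039 med [ 439. -180.    5.] z95 7.5 rect [ 436. -173.] [212. 249.] 11.9 min [ 329. -291.    4.] max [550. -47.  11.]
mat trace ((431.1041564941406, -171.45263671875), (159.99537658691406, 148.0917205810547), 15.013225555419922)
vise trace ((515.4302368164062, -366.8323974609375), (269.5732421875, 127.5272216796875), 3.864715576171875)
```

View pics/crop0.png

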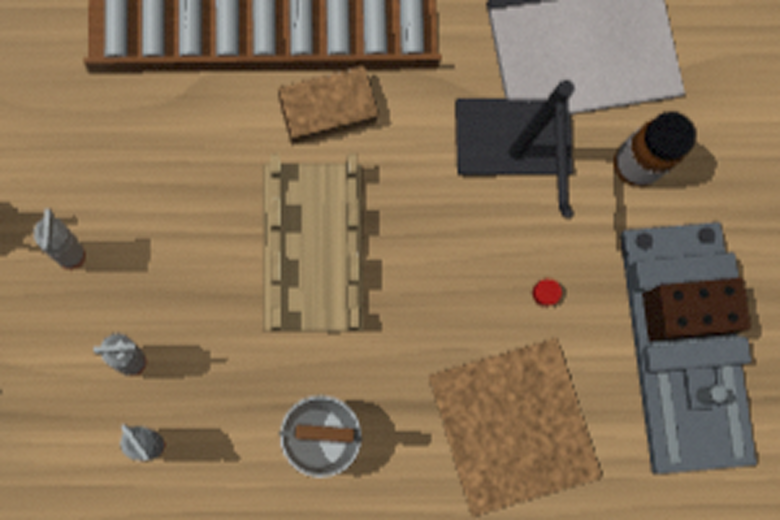

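The crop shows tube crimps lying along y (tube A), x (tube B) and about 45° (tube C), the pail grip along y, and the prong pointing toward −x. I'll do the pail first, because it frees the area for laying the tubes down.

```bash
cat >> h.py <<'E'
def axes():
    s=r.get_state(); R=Ro.from_rotvec(s["tool_rot"]).as_matrix(); return s,np.array(s["ee_pos"]),R
def go(x,y,z,ang=None):
    """target TCP, closing line (tool y) at world angle ang deg"""
    s,p,R=axes(); d=R.T@(np.array([x,y,z])-p); a=np.degrees(np.arctan2(R[1,1],R[0,1])); roll=0
    if ang is not None:
        roll=(-(ang-a)+90)%180-90
    n=np.linalg.norm(d)
    print("d",np.round(d,4),"roll",round(roll,2),"rows>=",round(max(n/.05,abs(roll)/8.59),1),"| p",np.round(p,4),"a",round(a,1),"j7",round(s["joints"][6],2),"f",np.round(s["ft_force"],1),"gap",round(s["finger_gap"]*88.1,1),"ff",round(s["finger_force"],1),"t",round(s["t"],2))
E
python3 -c "
from h import *
go(.42,.16,.33,-5);go(.423,.044,.27,-5)"
```

```text
d [-0.3495 -0.3675 -0.0663] roll 76.91 rows>= 10.2 | p [0.2019 0.6179 0.2637] a 71.9 j7 -0.07 f [-0.5  0.2 -0.4] gap 87.7 ff 0.0 t 2.4
d [-0.3884 -0.4768 -0.0063] roll 76.91 rows>= 12.3 | p [0.2019 0.6179 0.2637] a 71.9 j7 -0.07 f [-0.5  0.2 -0.4] gap 87.7 ff 0.0 t 2.4
```

```bash
m="python3 -m creep"; 
python3 -m creep '[[-0.155,-0.19,-0.05,0,0.088],[-0.155,-0.19,-0.05,0,0.088],[-0.155,-0.19,-0.05,0,0.088],[-0.155,-0.19,-0.05,0,0.088],[-0.155,-0.19,-0.05,0,0.088]]' 10
python3 -m creep '[[-0.15,-0.19,0,0,0.088],[-0.15,-0.19,0,0,0.088],[-0.15,-0.19,0,0,0.088],[-0.15,-0.19,0,0,0.088],[-0.15,-0.19,0,0,0.088]]'
python3 -m creep '[[-0.083,-0.097,0.05,40,0.088],[-0.083,-0.097,0.05,40,0.088],[-0.083,-0.097,0.05,40,0.088],[-0.083,-0.097,0.05,40,0.088],[-0.083,-0.097,0.05,40,0.088]]'
python3 -m creep '[[0,0,0,37,0.088],[0,0,0,37,0.088],[0,0,0,37,0.088],[0,0,0,37,0.088],[0,0,0,37,0.088]]'
python3 - <<'E'
from h import *
go(.423,.044,.169,-5)
im,D=r.get_image("wrist"); c=cal("wrist"); cv2.imwrite("pics/w1.png",im)
P=cloud("wrist",np.where(D>0,D,np.nan),c).reshape(-1,3)
m=(np.hypot(P[:,0]-.423,P[:,1]-.044)<.05)&(P[:,2]>.145)&(P[:,2]<.2); Q=P[m]; print(len(Q),Q.min(0),Q.max(0),cv2.minAreaRect((Q[Q[:,2]>.165,:2]*1000).astype(np.float32)))
a=r.mark_of("pail_eye","wrist"); print([(x["p"],onz("wrist",x["position"],.138,c)) for x in a])
E
```

```text
t: 2.9
ee_pos: [0.2906, 0.3874, 0.3142]
tool_rot: [0.494, 3.102, 0.001]
ft_force: [0.5, -0.3, 0.5]
finger_gap: 1.003
finger_force: 0.0
t: 3.4
ee_pos: [0.3742, 0.1595, 0.314]
tool_rot: [0.496, 3.101, 0.001]
ft_force: [0.9, -0.7, -0.4]
finger_gap: 0.999
finger_force: 0.0
t: 3.9
ee_pos: [0.4226, 0.0428, 0.2634]
tool_rot: [-1.537, -2.74, 0.001]
ft_force: [0.3, 1.0, -0.9]
finger_gap: 1.001
finger_force: 0.0
t: 4.4
ee_pos: [0.4226, 0.0442, 0.2638]
tool_rot: [2.323, 2.115, 0.001]
ft_force: [0.1, 0.2, -0.7]
finger_gap: 1.001
finger_force: 0.0
d [-0.0002  0.0004  0.0948] roll -0.36 rows>= 1.9 | p [0.4226 0.0442 0.2638] a -5.4 j7 -0.2 f [ 0.1  0.2 -0.7] gap 88.2 ff 0.0 t 4.4
2009 [0.41382237 0.01801141 0.14503817] [0.43177175 0.07397435 0.17512689] ((422.7506103515625, 46.130287170410156), (55.48386001586914, 14.00258731842041), 85.15877532958984)
[(0.88, array([0.42208335, 0.04513443, 0.138     ])), (0.56, array([0.42372988, 0.07076694, 0.138     ]))]
```

View pics/w1.png

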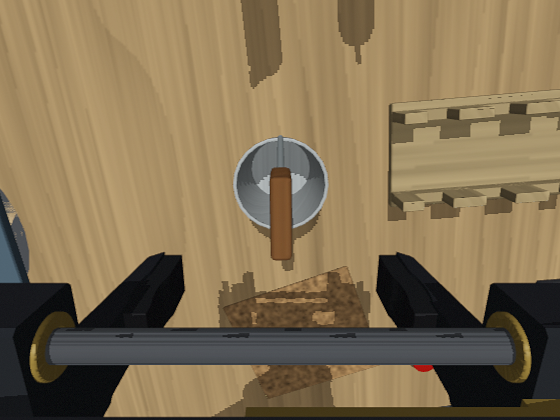

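Wrist view: the grip at (281,213) lies square between the open fingers at (155,300) and (405,300). The cloud gives its centre as (0.4228, 0.0461) with its top at 0.175. I'll grasp it now.

```bash
python3 -m creep '[[0.002,0,0.03,0,0.088],[0.002,0,0.06,0,0.06],[0.002,0,0.08,0,0.05],[0.002,0,0.095,0,0.04],[0.002,0,0.095,0,0.03]]' 20
python3 -m creep '[[0,0,0,0,0.005],[0,0,0,0,0.005],[0,0,0,0,0.005],[0,0,0,0,0.005],[0,0,0,0,0.005]]' 25
python3 -m creep '[[0,0,-0.02,0,0.005],[0,0,-0.05,0,0.005],[0,0,-0.08,0,0.005],[0,0,-0.11,0,0.005],[0,0,-0.11,0,0.005]]'
python3 -c "
from h import *
go(.56,-.184,.281,-.5)"
```

```text
t: 5.0
ee_pos: [0.4215, 0.0459, 0.1673]
tool_rot: [-2.316, -2.121, 0.005]
ft_force: [-0.9, 0.7, 0.6]
finger_gap: 0.66
finger_force: 0.0
t: 5.5
ee_pos: [0.4228, 0.0463, 0.169]
tool_rot: [2.318, 2.121, 0.001]
ft_force: [-0.4, 0.7, 0.5]
finger_gap: 0.205
finger_force: 0.0
t: 6.0
ee_pos: [0.4246, 0.0465, 0.2818]
tool_rot: [2.316, 2.119, 0.01]
ft_force: [1.2, 0.5, -1.8]
finger_gap: 0.154
finger_force: 24.9
d [-0.2175  0.1553  0.001 ] roll -4.6 rows>= 5.3 | p [0.4246 0.0465 0.2818] a -5.1 j7 -0.21 f [ 1.2  0.5 -1.8] gap 13.6 ff 24.9 t 6.0
```

```bash
python3 -m creep '[[-0.04,0.03,-0.01,-1,0.005],[-0.08,0.058,-0.01,-2,0.005],[-0.12,0.087,-0.01,-3,0.005],[-0.16,0.115,-0.01,-4,0.005],[-0.19,0.136,-0.01,-4.6,0.005]]'
python3 -m creep '[[-0.015,0.008,0,0,0.005],[-0.026,0.017,0,0,0.005],[-0.026,0.017,0,0,0.005],[-0.026,0.017,0,0,0.005]]'
python3 - <<'E'
from h import *
go(.56,-.184,.281,-.5)
P={}
for n in("top","scene","wrist"):
    im,D=r.get_image(n); cv2.imwrite(f"pics/{n}2.png",im); c=cal(n)
    P=cloud(n,np.where(D>0,D,np.nan),c).reshape(-1,3)
    for nm,a in(("prong",(P[:,0]>.63)&(P[:,0]<.73)&(abs(P[:,1]+.184)<.03)&(P[:,2]>.2)&(P[:,2]<.24)),("grip",(abs(P[:,0]-.56)<.02)&(abs(P[:,1]+.184)<.04)&(P[:,2]>.2)&(P[:,2]<.275)),("rim",(abs(P[:,0]-.56)<.06)&(abs(P[:,1]+.184)<.06)&(P[:,2]>.14)&(P[:,2]<.195))):
        Q=P[a]*1000
        if len(Q)>5: print(n,nm,len(Q),np.round(np.percentile(Q,[3,50,97],axis=0)).tolist())
    if n!="top": print([(x["p"],np.round(x["position"])) for x in r.mark_of("pail_eye",n)[:2]])
E
```

```text
t: 6.5
ee_pos: [0.5416, -0.158, 0.2873]
tool_rot: [-2.232, -2.211, 0.003]
ft_force: [-0.6, 0.2, -1.8]
finger_gap: 0.156
finger_force: 25.0
t: 6.9
ee_pos: [0.5573, -0.1808, 0.2875]
tool_rot: [-2.23, -2.21, 0.002]
ft_force: [0.8, 0.3, -2.2]
finger_gap: 0.156
finger_force: 25.0
d [-0.0032  0.0028  0.0064] roll 0.0 rows>= 0.2 | p [ 0.5573 -0.1808  0.2875] a -0.5 j7 0.49 f [ 0.8  0.3 -2.2] gap 13.8 ff 25.0 t 6.9
top prong 145 [[634.0, -188.0, 209.0], [685.0, -182.0, 214.0], [728.0, -179.0, 218.0]]
top grip 48 [[549.0, -173.0, 214.0], [554.0, -154.0, 258.0], [574.0, -145.0, 273.0]]
top rim 247 [[515.0, -200.0, 143.0], [559.0, -164.0, 175.0], [594.0, -140.0, 194.0]]
scene prong 225 [[632.0, -189.0, 209.0], [677.0, -186.0, 213.0], [723.0, -180.0, 218.0]]
scene grip 292 [[557.0, -217.0, 206.0], [564.0, -195.0, 255.0], [579.0, -147.0, 273.0]]
scene rim 1290 [[520.0, -218.0, 142.0], [550.0, -181.0, 170.0], [598.0, -143.0, 191.0]]
[(0.57, array([164., 199.]))]
wrist prong 2570 [[634.0, -187.0, 209.0], [677.0, -181.0, 214.0], [719.0, -178.0, 215.0]]
wrist grip 1499 [[542.0, -172.0, 225.0], [558.0, -153.0, 266.0], [576.0, -146.0, 274.0]]
wrist rim 5024 [[518.0, -211.0, 143.0], [556.0, -189.0, 175.0], [595.0, -140.0, 192.0]]
[]
```

View pics/scene2.png

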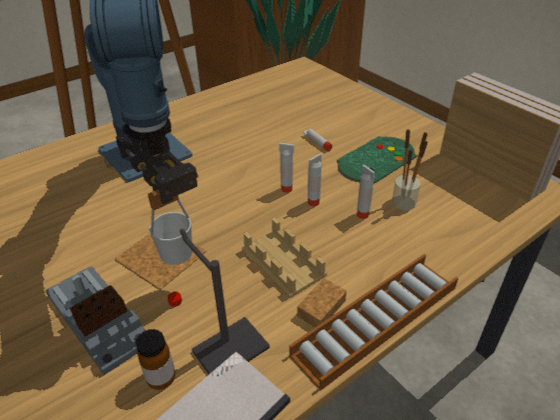

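The scene view shows the pail held at (170,240) just in front of the prong tip at (185,235). Its rim is about 192 mm up, so I'll lower it 8 mm, then slide it on along +x.

```bash
python3 -m creep '[[-0.003,0,0.008,0,0.005],[-0.003,0.03,0.008,0,0.005],[-0.003,0.06,0.008,0,0.005],[-0.003,0.09,0.008,0,0.005],[-0.003,0.117,0.008,0,0.005]]'
python3 -m creep '[[0,0,0,0,0.005],[0,0,0.008,0,0.005],[0,0,0.016,0,0.005],[0,0,0.022,0,0.005],[0,0,0.022,0,0.005]]'
python3 - <<'E'
from h import *
go(.674,-.184,.255,-.5)
for n in("scene","wrist"):
    im,D=r.get_image(n); cv2.imwrite(f"pics/{n}3.png",im); c=cal(n)
    P=cloud(n,np.where(D>0,D,np.nan),c).reshape(-1,3)
    a=(abs(P[:,0]-.674)<.06)&(abs(P[:,1]+.184)<.06)&(P[:,2]>.1)&(P[:,2]<.19); Q=P[a]*1000
    print(n,len(Q),np.round(np.percentile(Q,[1,50,97,99.5],axis=0)).tolist())
E
```

```text
t: 7.65
ee_pos: [0.6761, -0.1849, 0.2799]
tool_rot: [-2.23, -2.212, -0.0]
ft_force: [0.8, -0.7, -1.7]
finger_gap: 0.154
finger_force: 25.0
t: 8.15
ee_pos: [0.6737, -0.1851, 0.2573]
tool_rot: [-2.23, -2.21, 0.002]
ft_force: [-0.2, -1.0, -2.7]
finger_gap: 0.159
finger_force: 25.0
d [0.0011 0.0003 0.0023] roll -0.02 rows>= 0.1 | p [ 0.6737 -0.1851  0.2573] a -0.5 j7 0.47 f [-0.2 -1.  -2.7] gap 14.0 ff 25.0 t 8.15
scene 1264 [[635.0, -226.0, 101.0], [672.0, -192.0, 135.0], [714.0, -150.0, 170.0], [716.0, -145.0, 186.0]]
wrist 4932 [[634.0, -213.0, 101.0], [687.0, -183.0, 143.0], [733.0, -144.0, 181.0], [734.0, -143.0, 188.0]]
```

```bash
for i in 1 2; do python3 -m creep '[[0,0,0.003,0,0.005],[0,0,0.003,0,0.005]]' | egrep 'ee_pos|ft_f'; done
python3 -m creep '[[0,0,0.002,0,0.005],[0,0,0.002,0,0.005]]' | egrep 'ee_pos|ft_f'
```

```text
ee_pos: [0.6749, -0.1852, 0.2556]
ft_force: [-0.5, -0.5, -3.3]
ee_pos: [0.6753, -0.1854, 0.2534]
ft_force: [-1.1, 0.4, 3.6]
ee_pos: [0.6754, -0.1855, 0.2532]
ft_force: [-4.5, 2.7, 12.2]
```

```bash
python3 -m creep '[[0,0,-0.001,0,0.03],[0,0,-0.001,0,0.04],[0,0,-0.001,0,0.04],[0,0,-0.001,0,0.04],[0,0,-0.001,0,0.04]]'
python3 -m creep '[[0,0,-0.02,0,0.04],[0,0,-0.045,0,0.04],[0,0,-0.08,0,0.04],[0,0,-0.11,0,0.07],[0,0,-0.11,0,0.08]]'
python3 - <<'E'
from h import *
im,D=r.get_image("scene"); cv2.imwrite("pics/scene4.png",im[100:360,60:420]); c=cal("scene")
P=cloud("scene",np.where(D>0,D,np.nan),c).reshape(-1,3)
a=(abs(P[:,0]-.674)<.06)&(abs(P[:,1]+.184)<.06)&(P[:,2]>.05); Q=P[a]*1000
print(len(Q),np.round(np.percentile(Q,[1,50,97,99.5],axis=0)).tolist())
# tubes
im,D=r.get_image("top");c=cal("top");P1=cloud("top",np.where(D>0,D,np.nan),c).reshape(-1,3)
P=np.vstack([P,P1])
for p in((.511,.247),(.629,.312),(.419,.226)):
    Q=P[(np.hypot(P[:,0]-p[0],P[:,1]-p[1])<.06)&(P[:,2]>.135)&(P[:,2]<.17)]; print(p,len(Q),np.round(np.median(Q,0),3) if len(Q) else None)
go(.419,.226,.25,-45)
E
```

```text
t: 9.35
ee_pos: [0.6749, -0.1853, 0.2514]
tool_rot: [-2.231, -2.212, 0.0]
ft_force: [0.3, -1.3, -0.4]
finger_gap: 0.453
finger_force: 0.0
t: 9.85
ee_pos: [0.6766, -0.1865, 0.3667]
tool_rot: [2.226, 2.207, 0.006]
ft_force: [0.0, 0.3, 0.6]
finger_gap: 0.612
finger_force: 0.0
12345 [[628.0, -240.0, 87.0], [702.0, -199.0, 542.0], [726.0, -160.0, 668.0], [733.0, -151.0, 674.0]]
(0.511, 0.247) 152 [0.511 0.247 0.144]
(0.629, 0.312) 161 [0.629 0.314 0.143]
(0.419, 0.226) 162 [0.419 0.226 0.143]
d [ 0.4092 -0.2597  0.1116] roll 44.51 rows>= 9.9 | p [ 0.6751 -0.1854  0.3619] a -0.5 j7 0.44 f [-0.8 -0.4 -0.7] gap 61.6 ff 0.0 t 9.95
```

View pics/scene4.png

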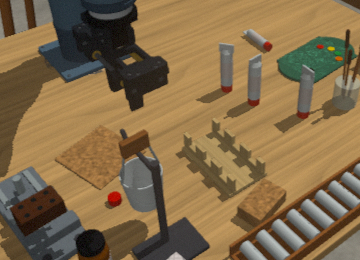

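The pail hangs on the prong at (140,175) in the crop, with the fingers clear. Next is tube C.

```bash
python3 -m creep '[[0.2,-0.127,0,0,0.088],[0.2,-0.127,0,0,0.088],[0.2,-0.127,0,0,0.088],[0.2,-0.127,0,0,0.088],[0.2,-0.127,0,0,0.088]]'
python3 -m creep '[[0.209,-0.133,0.07,42,0.088],[0.209,-0.133,0.07,42,0.088],[0.209,-0.133,0.07,42,0.088],[0.209,-0.133,0.07,42,0.088],[0.209,-0.133,0.07,42,0.088]]'
python3 -m creep '[[0,0,0,0,0.088],[0,0,0,0,0.088]]'
cat > tubes.py <<'E'
from h import *
import sys
x,y=map(float,sys.argv[1:3])
im,D=r.get_image("wrist"); c=cal("wrist"); cv2.imwrite("pics/wt.png",im)
P=cloud("wrist",np.where(D>0,D,np.nan),c).reshape(-1,3)
Q=P[(np.hypot(P[:,0]-x,P[:,1]-y)<.05)&(P[:,2]>.135)&(P[:,2]<.16)]
b=cv2.minAreaRect((Q[:,:2]*1000).astype(np.float32)); s=Q[:,:2]-Q[:,:2].mean(0); w,v=np.linalg.eigh(s.T@s)
print(len(Q),b,"long axis",np.degrees(np.arctan2(v[1,1],v[0,1])),"ztop",np.percentile(Q[:,2],98))
e=b[0]; ang=np.degrees(np.arctan2(v[1,1],v[0,1]))-90
go(e[0]/1000,e[1]/1000,.119,ang)
E
python3 tubes.py .419 .226
```

```text
t: 10.45
ee_pos: [0.5472, 0.019, 0.3599]
tool_rot: [-2.226, -2.213, 0.003]
ft_force: [0.2, 0.2, -0.6]
finger_gap: 1.004
finger_force: 0.0
t: 10.95
ee_pos: [0.4341, 0.1996, 0.2992]
tool_rot: [2.837, 1.348, -0.003]
ft_force: [0.7, 0.4, -0.2]
finger_gap: 1.003
finger_force: 0.0
t: 11.15
ee_pos: [0.435, 0.1989, 0.2997]
tool_rot: [2.831, 1.361, -0.004]
ft_force: [0.6, 0.3, 0.8]
finger_gap: 0.998
finger_force: 0.0
510 ((419.2326965332031, 227.9029541015625), (36.67082595825195, 23.071165084838867), 63.91695022583008) long axis -144.01614563663992 ztop 0.15088739880621274
d [ 0.0132 -0.0319  0.1812] roll 15.23 rows>= 3.7 | p [0.436  0.1979 0.3002] a -38.8 j7 -1.04 f [-0.4  0.1  0.7] gap 87.6 ff 0.0 t 11.2
```

```bash
python3 -m creep '[[0.013,-0.031,0,8.5,0.088],[0.013,-0.031,0.05,8.5,0.088],[0.013,-0.031,0.1,8.5,0.088],[0.013,-0.031,0.14,8.5,0.088],[0.013,-0.031,0.175,8.5,0.088]]' 5
python3 -m creep '[[0,0,0.007,0,0.06],[0,0,0.007,0,0.03],[0,0,0.007,0,0.03],[0,0,0.007,0,0.03],[0,0,0.007,0,0.03]]' 8
python3 -m creep '[[0,0,0,0,0.03],[0,0,0,0,0.03],[0,0,0,0,0.03],[0,0,0,0,0.03]]' 8
python3 -c "
from h import *
go(.43,.165,.131,0)"
```

```text
t: 11.7
ee_pos: [0.4208, 0.2261, 0.1239]
tool_rot: [2.926, 1.139, -0.001]
ft_force: [-0.0, 0.7, -0.4]
finger_gap: 0.998
finger_force: 0.0
t: 12.2
ee_pos: [0.4211, 0.2287, 0.1202]
tool_rot: [-2.926, -1.142, -0.004]
ft_force: [-0.3, 1.0, 0.2]
finger_gap: 0.565
finger_force: 0.0
t: 12.6
ee_pos: [0.4205, 0.2286, 0.1193]
tool_rot: [-2.926, -1.142, -0.001]
ft_force: [-1.0, 1.3, 5.7]
finger_gap: 0.383
finger_force: 8.0
d [-0.0361  0.0532 -0.0118] roll -47.36 rows>= 5.5 | p [0.4205 0.2286 0.1193] a -47.4 j7 -1.03 f [-1.   1.3  5.7] gap 33.7 ff 8.0 t 12.6
```

```bash
python3 -m creep '[[0,0,-0.012,0,0.03],[-0.012,0.018,-0.012,-8,0.03],[-0.024,0.036,-0.012,-16,0.03],[-0.036,0.053,-0.012,-24,0.03],[-0.036,0.053,-0.012,-32,0.03]]' 12
python3 -m creep '[[0,0,0,-8,0.03],[0,0,0,-15.4,0.03],[0,0,0,-15.4,0.03],[0,0,0.006,-15.4,0.03],[0,0,0.009,-15.4,0.03]]'
python3 -m creep '[[0,0,0.002,0,0.03],[0,0,0.002,0,0.03]]'
python3 -c "
from h import *
go(.43,.165,.119,0)"
```

```text
t: 13.1
ee_pos: [0.4299, 0.1613, 0.1314]
tool_rot: [2.496, 1.905, -0.002]
ft_force: [0.3, 0.9, -1.6]
finger_gap: 0.38
finger_force: 12.0
t: 13.6
ee_pos: [0.4295, 0.1646, 0.1215]
tool_rot: [2.224, 2.219, -0.001]
ft_force: [-0.3, 0.2, -1.9]
finger_gap: 0.387
finger_force: 12.0
t: 13.8
ee_pos: [0.4295, 0.1647, 0.1196]
tool_rot: [2.222, 2.221, -0.001]
ft_force: [0.4, 0.6, -1.6]
finger_gap: 0.379
finger_force: 12.0
d [0.0003 0.0005 0.0006] roll -0.02 rows>= 0.0 | p [0.4295 0.1647 0.1196] a -0.0 j7 -0.25 f [ 0.4  0.6 -1.6] gap 33.4 ff 12.0 t 13.8
```

```bash
python3 -m creep '[[0,0,0.001,0,0.03],[-0.02,0,0,0,0.03],[-0.039,0,0.003,0,0.03],[-0.058,0,0.009,0,0.03],[-0.076,0,0.018,0,0.03]]' 5
python3 - <<'E'
from h import *
go(.43,.165,.119,0)
im,D=r.get_image("scene"); cv2.imwrite("pics/scene5.png",cv2.resize(im[100:300,120:420],None,fx=2,fy=2))
E
```

```text
t: 14.3
ee_pos: [0.4299, 0.088, 0.1021]
tool_rot: [2.221, 2.221, 0.001]
ft_force: [-0.4, 0.1, -1.3]
finger_gap: 0.383
finger_force: 5.0
d [ 0.077   0.0001 -0.0169] roll -0.0 rows>= 1.6 | p [0.4299 0.088  0.1021] a -0.0 j7 -0.08 f [-0.4  0.1 -1.3] gap 33.7 ff 5.0 t 14.3
```

View pics/scene5.png

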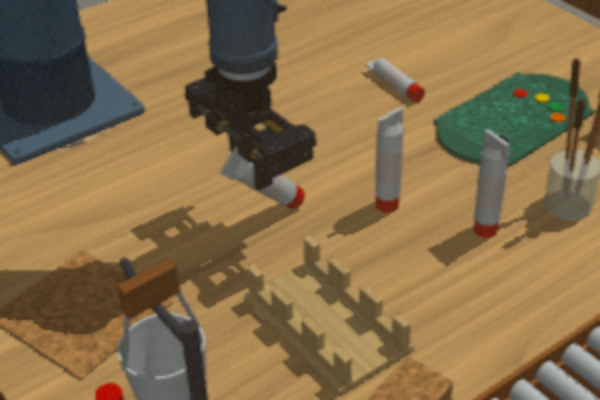

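The tube is pivoting as planned, with the cap low at (298,195) and the crimp up-left at (235,165). I'll continue the arc.

```bash
python3 -m creep '[[-0.016,0,0.012,0,0.03],[-0.029,0,0.026,0,0.03],[-0.04,0,0.043,0,0.03],[-0.048,0,0.06,0,0.03],[-0.051,0,0.07,0,0.03]]'
python3 -m creep '[[0,0,0.002,0,0.042],[0,0,0.002,0,0.046],[0,0,0.003,0,0.046]]'
cat > lie.py <<'E'
from h import *
im,D=r.get_image("wrist"); c=cal("wrist"); cv2.imwrite("pics/wl.png",im)
s,p,R=axes()
P=cloud("wrist",np.where(D>0,D,np.nan),c).reshape(-1,3); Q=P[(abs(P[:,0]-p[0])<.03)&(abs(P[:,1]-p[1])<.2)&(P[:,2]>.008)&(P[:,2]<.045)]
print("wrist",len(Q),np.round(np.percentile(Q,[1,50,99],axis=0),3).tolist())
for n in("scene","top"):
  for l in("tube0_mid","tube0"):
    im,D=r.get_image(n); c=cal(n); print(n,l,[(round(x["p"],2),np.round(onz(n,x["position"],.018,c),3).tolist()) for x in r.mark_of(l,n)])
go(p[0],p[1],.029,0)
E
python3 lie.py
```

```text
t: 14.85
ee_pos: [0.4298, 0.0375, 0.0313]
tool_rot: [-2.222, -2.22, 0.0]
ft_force: [-0.8, 0.2, 7.1]
finger_gap: 0.386
finger_force: 5.0
t: 15.15
ee_pos: [0.4302, 0.0383, 0.0294]
tool_rot: [2.22, 2.222, 0.001]
ft_force: [-0.5, 0.3, -0.2]
finger_gap: 0.526
finger_force: 0.0
wrist 31899 [[0.403, 0.003, 0.013], [0.428, 0.084, 0.031], [0.458, 0.137, 0.04]]
scene tube0_mid [(0.57, [0.455, 0.295, 0.018]), (0.55, [0.736, -0.33, 0.018]), (0.5, [0.574, 0.375, 0.018])]
scene tube0 [(0.68, [0.425, 0.13, 0.018]), (0.65, [0.534, 0.22, 0.018]), (0.62, [0.656, 0.289, 0.018])]
top tube0_mid [(0.73, [0.519, 0.248, 0.018])]
top tube0 [(0.8, [0.629, 0.313, 0.018]), (0.53, [0.435, 0.13, 0.018]), (0.47, [0.507, 0.252, 0.018]), (0.37, [0.346, 0.448, 0.018])]
d [0.0005 0.0004 0.    ] roll 0.02 rows>= 0.0 | p [0.4297 0.0378 0.029 ] a 0.0 j7 0.09 f [-0.8  0.2 -0.6] gap 46.0 ff 0.1 t 15.6
```

View pics/wl.png

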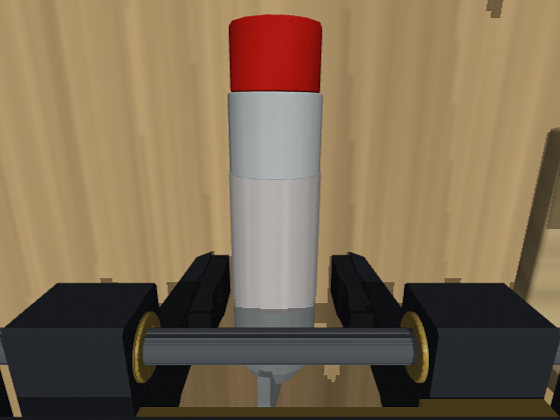

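The wrist view shows tube C lying flat between the fingers, cap at (276,50) toward +y and crimp at (265,385). I'll slide 23 mm to its middle, regrip and lift.

```bash
python3 -m creep '[[0.012,0,0,0,0.046],[0.023,0,0,0,0.046],[0.023,0,0,0,0.03],[0.023,0,0,0,0.03],[0.023,0,0,0,0.03]]' 25
python3 -m creep '[[0,0,0,0,0.03],[0,0,0,0,0.03],[0,0,-0.03,0,0.03],[0,0,-0.07,0,0.03],[0,0,-0.11,0,0.03]]' 25
python3 - <<'E'
from h import *
go(.55,.045,.16,0)
s,p,R=axes()
for n in("scene","wrist"):
    im,D=r.get_image(n); c=cal(n); cv2.imwrite(f"pics/{n}6.png",im)
    P=cloud(n,np.where(D>0,D,np.nan),c).reshape(-1,3); Q=P[(abs(P[:,0]-p[0])<.022)&(abs(P[:,1]-p[1])<.13)&(P[:,2]>p[2]-.03)&(P[:,2]<p[2]+.015)]
    print(n,len(Q),np.round(np.percentile(Q,[0.5,50,99.5],axis=0),3).tolist())
    cap=Q[Q[:,1]>p[1]+.03]; print(np.round([[y,np.percentile(cap[abs(cap[:,1]-y)<.004][:,2],95)] for y in (p[1]+.035,p[1]+.045,p[1]+.055)],3).tolist())
E
```

```text
t: 16.1
ee_pos: [0.4297, 0.0604, 0.0289]
tool_rot: [2.221, 2.221, -0.0]
ft_force: [-0.7, -0.0, -0.3]
finger_gap: 0.376
finger_force: 25.0
t: 16.6
ee_pos: [0.429, 0.0602, 0.1398]
tool_rot: [-2.221, -2.22, 0.003]
ft_force: [0.9, 0.3, -0.7]
finger_gap: 0.378
finger_force: 25.0
d [-0.0151  0.1209 -0.0204] roll -0.03 rows>= 2.5 | p [0.429  0.0602 0.1398] a -0.0 j7 -0.04 f [ 0.9  0.3 -0.7] gap 33.3 ff 25.0 t 16.6
scene 422 [[0.408, -0.014, 0.112], [0.438, 0.017, 0.138], [0.45, 0.055, 0.154]]Traceback (most recent call last):
  File "<stdin>", line 8, in <module>
    return _quantile_unchecked(
        a, q, axis, out, overwrite_input, method, keepdims, weights)
    return _ureduce(a,
                    func=_quantile_ureduce_func,
    ...<5 lines>...
                    overwrite_input=overwrite_input,
                    method=method)
    r = func(a, **kwargs)
    result = _quantile(arr,
                       quantiles=q,
    ...<2 lines>...
                       out=out,
                       weights=wgt)
    slices_having_nans = np.isnan(arr[-1, ...])
                                  ~~~^^^^^^^^^
IndexError: index -1 is out of bounds for axis 0 with size 0
```

```bash
python3 -m creep '[[0,0.04,-0.03,0,0.03],[-0.02,0.08,-0.06,0,0.03],[-0.04,0.12,-0.08,0,0.03],[-0.06,0.13,-0.08,0,0.03],[-0.06,0.13,-0.08,0,0.03]]'
python3 - <<'E'
from h import *
im,D=r.get_image("wrist"); c=cal("wrist"); cv2.imwrite("pics/w7.png",im)
for l in("slot1","rack"):
    print(l,[(round(x["p"],2),np.round(onz("wrist",x["position"],.062 if l!="rack" else 0,c),3).tolist()) for x in r.mark_of(l,"wrist")])
P=cloud("wrist",np.where(D>0,D,np.nan),c).reshape(-1,3); Q=P[(P[:,0]>.5)&(P[:,0]<.78)&(abs(P[:,1]-.05)<.09)&(P[:,2]>.044)&(P[:,2]<.06)]
print(len(Q),cv2.minAreaRect((Q[:,:2]*1000).astype(np.float32)),np.round(Q.min(0),3),np.round(Q.max(0),3))
# teeth profile along x for the +y rail
L=Q[(Q[:,1]>.07)]; h,e=np.histogram(L[:,0],np.arange(.53,.75,.004)); print(list(zip(np.round(e,3),h)))
go(.577,.046,.12,-1)
E
```

```text
t: 17.15
ee_pos: [0.5616, -0.0034, 0.2195]
tool_rot: [2.224, 2.213, 0.001]
ft_force: [-0.3, -1.0, -2.2]
finger_gap: 0.376
finger_force: 25.0
slot1 [(0.82, [0.691, 0.047, 0.062])]
rack [(0.67, [0.629, 0.05, 0.0])]
3267 ((632.27490234375, 48.873138427734375), (94.3241195678711, 189.5177001953125), 89.33845520019531) [0.538 0.001 0.044] [0.727 0.097 0.052]
[(np.float64(0.53), np.int64(0)), (np.float64(0.534), np.int64(3)), (np.float64(0.538), np.int64(83)), (np.float64(0.542), np.int64(74)), (np.float64(0.546), np.int64(70)), (np.float64(0.55), np.int64(79)), (np.float64(0.554), np.int64(74)), (np.float64(0.558), np.int64(12)), (np.float64(0.562), np.int64(0)), (np.float64(0.566), np.int64(0)), (np.float64(0.57), np.int64(0)), (np.float64(0.574), np.int64(0)), (np.float64(0.578), np.int64(0)), (np.float64(0.582), np.int64(0)), (np.float64(0.586), np.int64(69)), (np.float64(0.59), np.int64(73)), (np.float64(0.594), np.int64(75)), (np.float64(0.598), np.int64(74)), (np.float64(0.602), np.int64(74)), (np.float64(0.606), np.int64(80)), (np.float64(0.61), np.int64(81)), (np.float64(0.614), n
[... 540 characters left out ...]
(0.678), np.int64(4)), (np.float64(0.682), np.int64(0)), (np.float64(0.686), np.int64(0)), (np.float64(0.69), np.int64(0)), (np.float64(0.694), np.int64(0)), (np.float64(0.698), np.int64(0)), (np.float64(0.702), np.int64(4)), (np.float64(0.706), np.int64(114)), (np.float64(0.71), np.int64(78)), (np.float64(0.714), np.int64(80)), (np.float64(0.718), np.int64(73)), (np.float64(0.722), np.int64(72)), (np.float64(0.726), np.int64(22)), (np.float64(0.73), np.int64(0)), (np.float64(0.734), np.int64(0)), (np.float64(0.738), np.int64(0)), (np.float64(0.742), np.int64(0))]
d [0.0447 0.0187 0.098 ] roll 1.02 rows>= 2.2 | p [0.5585 0.0013 0.218 ] a 0.0 j7 0.09 f [-1.2  0.5 -0.6] gap 33.6 ff 25.0 t 17.3
```

View pics/w7.png

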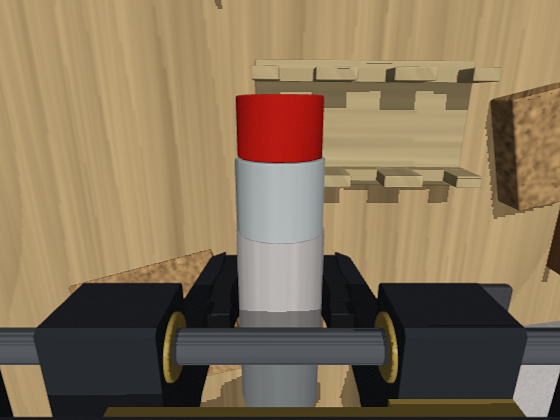

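The wrist view shows the held tube level, with the rack ahead at (370,125) and its notches resolved in the cloud. The nearest notch is at x≈0.5745. I'll place it in notch 0.

```bash
python3 -m creep '[[0.02,0.008,0.03,0.5,0.03],[0.0455,0.016,0.06,1,0.03],[0.0455,0.016,0.08,1,0.03],[0.0455,0.016,0.08,1,0.03],[0.0455,0.016,0.08,1,0.03]]'
python3 -c "
from h import *
go(.5745,.047,.074,-1)"
```

```text
t: 17.8
ee_pos: [0.5749, 0.0464, 0.1389]
tool_rot: [-2.24, -2.202, 0.002]
ft_force: [0.4, -1.0, -0.3]
finger_gap: 0.38
finger_force: 25.0
d [ 0.0006 -0.0003  0.0649] roll 0.04 rows>= 1.3 | p [0.5749 0.0464 0.1389] a -1.0 j7 0.04 f [ 0.4 -1.  -0.3] gap 33.4 ff 25.0 t 17.8
```

```bash
python3 -m creep '[[0,0,0.02,0,0.03],[0,0,0.04,0,0.03],[0,0,0.055,0,0.03],[0,0,0.063,0,0.03],[0,0,0.063,0,0.03]]' | egrep 'ee_pos|ft_f'
for i in 1 2; do python3 -m creep '[[0,0,0.002,0,0.03],[0,0,0.002,0,0.03]]' | egrep 'ee_pos|ft_f'; done
```

```text
ee_pos: [0.5753, 0.046, 0.0756]
ft_force: [-0.3, 0.4, -1.1]
ee_pos: [0.5762, 0.0462, 0.0746]
ft_force: [0.2, -0.8, 0.1]
ee_pos: [0.5758, 0.0462, 0.0724]
ft_force: [-1.3, 0.1, 3.0]
```

```bash
python3 -m creep '[[0,0,0.001,0,0.03],[0,0,0.001,0,0.041],[0,0,0.001,0,0.041],[0,0,0.001,0,0.041],[0,0,0.001,0,0.041]]'
python3 -m creep '[[0,0,-0.03,0,0.041],[0,0,-0.07,0,0.045],[0,0,-0.12,0,0.07],[0,0,-0.17,0,0.088],[0,0,-0.17,0,0.088]]'
cat > chk.py <<'E'
from h import *
ps=[]
for n in("scene","top"):
    im,D=r.get_image(n); c=cal(n); cv2.imwrite(f"pics/{n}c.png",im)
    P=cloud(n,np.where(D>0,D,np.nan),c).reshape(-1,3); ps.append(P)
    for i,x in enumerate((.5745,.6345,.6945)):
        Q=P[(abs(P[:,0]-x)<.02)&(abs(P[:,1]-.046)<.12)&(P[:,2]>.062)&(P[:,2]<.1)]
        if len(Q)>30: print(n,"slot",i,len(Q),np.round(np.percentile(Q,[1,50,99],axis=0),3).tolist())
P=np.vstack(ps)
for p in((.511,.247),(.629,.312)):
    Q=P[(np.hypot(P[:,0]-p[0],P[:,1]-p[1])<.06)&(P[:,2]>.135)&(P[:,2]<.17)]; print(p,len(Q),np.round(np.median(Q,0),3) if len(Q) else None)
    Q=ps[0][(np.hypot(ps[0][:,0]-p[0],ps[0][:,1]-p[1])<.06)&(ps[0][:,2]>.02)&(ps[0][:,2]<.17)]; print("scene pts",len(Q))
E
python3 chk.py
python3 -c "
from h import *
go(.511,.247,.25,0)"
```

```text
t: 19.2
ee_pos: [0.5758, 0.0464, 0.0709]
tool_rot: [2.24, 2.202, 0.0]
ft_force: [0.9, 0.1, -0.6]
finger_gap: 0.464
finger_force: 0.0
t: 19.7
ee_pos: [0.5797, 0.0462, 0.2477]
tool_rot: [2.236, 2.197, 0.016]
ft_force: [0.1, 0.2, -0.1]
finger_gap: 0.757
finger_force: 0.0
scene slot 0 665 [[0.566, -0.027, 0.062], [0.584, 0.043, 0.074], [0.594, 0.12, 0.08]]
top slot 0 173 [[0.558, 0.082, 0.064], [0.571, 0.102, 0.074], [0.589, 0.121, 0.081]]
(0.511, 0.247) 142 [0.512 0.246 0.144]
scene pts 560
(0.629, 0.312) 161 [0.629 0.314 0.144]
scene pts 596
d [ 0.1994 -0.0687 -0.0081] roll -0.97 rows>= 4.2 | p [0.5763 0.0465 0.2419] a -1.0 j7 -0.01 f [-0.9  0.1 -0.9] gap 75.1 ff 0.0 t 19.8
```

Tube C lies in notch 0, with ends at y −0.027 and 0.120 and its top at 80 mm. Next is tube A.

```bash
python3 -m creep '[[0.04,-0.014,-0.04,-0.5,0.088],[0.08,-0.028,-0.05,-1,0.088],[0.12,-0.042,-0.05,-1,0.088],[0.16,-0.056,-0.05,-1,0.088],[0.17,-0.068,-0.05,-1,0.088]]'
python3 -m creep '[[0,0,0,0,0.088],[0,0,0,0,0.088]]' >/dev/null
python3 tubes.py .511 .247
```

```text
t: 20.3
ee_pos: [0.5079, 0.2228, 0.2887]
tool_rot: [-2.211, -2.227, 0.003]
ft_force: [0.1, -0.1, 0.2]
finger_gap: 0.996
finger_force: 0.0
534 ((509.8583984375, 248.46847534179688), (37.24675369262695, 22.863008499145508), 67.41436767578125) long axis 94.91242561318913 ztop 0.15072266557403116
d [ 0.0331 -0.001   0.1709] roll -5.01 rows>= 3.5 | p [0.511  0.2156 0.2899] a -0.1 j7 -0.37 f [0.5 0.  0.5] gap 88.2 ff 0.0 t 20.55
```

```bash
python3 -m creep '[[0.0325,-0.001,0,-3,0.088],[0.0325,-0.001,0.05,-3,0.088],[0.0325,-0.001,0.1,-3,0.088],[0.0325,-0.001,0.14,-3,0.088],[0.0325,-0.001,0.17,-3,0.088]]' 8
python3 -m creep '[[0,0,0.001,0,0.05],[0,0,0.001,0,0.03],[0,0,0.001,0,0.03],[0,0,0.001,0,0.03],[0,0,0.001,0,0.03]]'
python3 -m creep '[[0,0,0,0,0.03],[0,0,0,0,0.03],[0,0,0,0,0.03],[0,0,0,0,0.03]]'
python3 -c "
from h import *
go(.43,.165,.135,0)"
```

```text
t: 21.05
ee_pos: [0.5095, 0.2472, 0.1179]
tool_rot: [2.165, 2.276, -0.005]
ft_force: [0.6, 0.8, 0.1]
finger_gap: 0.998
finger_force: 0.0
t: 21.55
ee_pos: [0.5104, 0.2503, 0.1213]
tool_rot: [2.162, 2.279, 0.004]
ft_force: [0.2, -0.2, -0.5]
finger_gap: 0.57
finger_force: 0.0
t: 21.95
ee_pos: [0.5099, 0.2501, 0.1203]
tool_rot: [2.162, 2.279, 0.001]
ft_force: [-0.7, -0.3, 4.9]
finger_gap: 0.384
finger_force: 8.0
d [-0.0808 -0.0842 -0.0148] roll 3.02 rows>= 2.4 | p [0.5099 0.2501 0.1203] a 3.0 j7 -0.3 f [-0.7 -0.3  4.9] gap 33.9 ff 8.0 t 21.95
```

```bash
python3 -m creep '[[0,0,-0.015,0,0.03],[-0.025,-0.026,-0.015,1,0.03],[-0.05,-0.052,-0.015,2,0.03],[-0.08,-0.084,-0.015,3,0.03],[-0.08,-0.084,-0.015,3,0.03]]' 12
python3 -m creep '[[0,0,0,0,0.03],[0,0,0.007,0,0.03],[0,0,0.013,0,0.03],[0,0,0.014,0,0.03],[0,0,0.014,0,0.03]]'
python3 -c "
from h import *
go(.43,.165,.12,0)"
```

```text
t: 22.45
ee_pos: [0.4247, 0.1606, 0.1346]
tool_rot: [-2.224, -2.215, 0.012]
ft_force: [0.2, -0.1, -1.2]
finger_gap: 0.386
finger_force: 12.0
t: 22.95
ee_pos: [0.4302, 0.1659, 0.1205]
tool_rot: [2.221, 2.222, -0.001]
ft_force: [1.2, 0.3, -1.7]
finger_gap: 0.381
finger_force: 12.0
d [-0.0009 -0.0002  0.0005] roll 0.04 rows>= 0.0 | p [0.4302 0.1659 0.1205] a 0.0 j7 -0.27 f [ 1.2  0.3 -1.7] gap 33.6 ff 12.0 t 22.95
```

Now the same arc as before.

```bash
python3 -m creep '[[0,0,0.001,0,0.03],[-0.02,0,0,0,0.03],[-0.039,0,0.003,0,0.03],[-0.058,0,0.009,0,0.03],[-0.076,0,0.018,0,0.03]]' 5
python3 -m creep '[[-0.016,0,0.012,0,0.03],[-0.029,0,0.026,0,0.03],[-0.04,0,0.043,0,0.03],[-0.048,0,0.06,0,0.03],[-0.051,0,0.07,0,0.03]]'
python3 -m creep '[[0,0,0.002,0,0.042],[0,0,0.002,0,0.046],[0,0,0.003,0,0.046]]'
cat > lie2.py <<'E'
from h import *
s,p,R=axes(); im,D=r.get_image("wrist"); c=cal("wrist"); cv2.imwrite("pics/wl2.png",im)
P=cloud("wrist",np.where(D>0,D,np.nan),c).reshape(-1,3); Q=P[(abs(P[:,0]-p[0])<.012)&(abs(P[:,1]-p[1])<.2)&(P[:,2]>.018)&(P[:,2]<.06)]
print("tube",len(Q),np.round(np.percentile(Q,[1,50,99.5],axis=0),3).tolist(),"z at cap",np.percentile(Q[Q[:,1]>Q[:,1].max()-.02][:,2],90))
yc=np.percentile(Q[:,1],99.7); print("mid y",yc-.075)
go(p[0],yc-.075,.029,0)
E
python3 lie2.py
```

```text
t: 23.45
ee_pos: [0.4304, 0.0891, 0.1031]
tool_rot: [2.221, 2.222, 0.002]
ft_force: [1.0, 0.4, -1.2]
finger_gap: 0.388
finger_force: 5.0
t: 23.95
ee_pos: [0.43, 0.0379, 0.0321]
tool_rot: [-2.222, -2.22, 0.001]
ft_force: [-1.7, 0.9, 8.7]
finger_gap: 0.385
finger_force: 5.0
t: 24.25
ee_pos: [0.4305, 0.0392, 0.0304]
tool_rot: [2.22, 2.222, 0.002]
ft_force: [0.3, 0.5, 0.1]
finger_gap: 0.523
finger_force: 0.0
tube 22911 [[0.419, 0.006, 0.026], [0.43, 0.094, 0.032], [0.442, 0.141, 0.04]] z at cap 0.03162137471354619
mid y 0.06596259115584012
d [0.0268 0.0001 0.0013] roll 0.06 rows>= 0.5 | p [0.4304 0.0391 0.0303] a 0.1 j7 0.07 f [ 0.1 -0.4  0.1] gap 45.8 ff 0.0 t 24.3
```

```bash
python3 -m creep '[[0.012,0,0.001,0,0.046],[0.026,0,0.001,0,0.046],[0.026,0,0.001,0,0.03],[0.026,0,0.001,0,0.03],[0.026,0,0.001,0,0.03]]' 25
python3 -m creep '[[0,0,0,0,0.03],[0,0,0,0,0.03],[0,0,-0.03,0,0.03],[0,0,-0.07,0,0.03],[0,0,-0.12,0,0.03]]' 25
python3 - <<'E'
from h import *
s,p,R=axes()
im,D=r.get_image("scene"); c=cal("scene")
P=cloud("scene",np.where(D>0,D,np.nan),c).reshape(-1,3); Q=P[(abs(P[:,0]-p[0])<.022)&(abs(P[:,1]-p[1])<.13)&(P[:,2]>p[2]-.03)&(P[:,2]<p[2]+.01)]
print(np.round(np.percentile(Q,[0.5,50,99.5],axis=0),3).tolist())
go(.6345,.0465,.15,-1)
E
```

```text
t: 24.8
ee_pos: [0.4301, 0.0646, 0.0291]
tool_rot: [2.221, 2.222, 0.0]
ft_force: [0.1, 1.2, 1.1]
finger_gap: 0.377
finger_force: 25.0
t: 25.3
ee_pos: [0.4285, 0.0636, 0.149]
tool_rot: [-2.221, -2.219, 0.006]
ft_force: [1.5, 1.5, -1.2]
finger_gap: 0.376
finger_force: 25.0
[[0.411, -0.013, 0.121], [0.438, 0.022, 0.147], [0.449, 0.059, 0.158]]
d [-0.0172  0.2019  0.0074] roll 0.87 rows>= 4.1 | p [0.4326 0.0641 0.1561] a -0.1 j7 -0.07 f [1.8 0.1 3.1] gap 33.5 ff 25.0 t 25.35
```

```bash
python3 -m creep '[[-0.003,0.05,0,0.3,0.03],[-0.007,0.1,0,0.6,0.03],[-0.01,0.15,0,0.9,0.03],[-0.015,0.2,0,0.9,0.03],[-0.015,0.202,0.005,0.9,0.03]]'
python3 -m creep '[[0,0,0,0,0.03],[0,0,0,0,0.03]]'
python3 -c "
from h import *
go(.6345,.0485,.0745,-1)"
```

```text
t: 25.85
ee_pos: [0.6379, 0.0476, 0.1444]
tool_rot: [2.237, 2.198, 0.006]
ft_force: [-0.7, -0.2, -1.7]
finger_gap: 0.377
finger_force: 25.0
t: 26.05
ee_pos: [0.63, 0.0493, 0.143]
tool_rot: [-2.238, -2.202, 0.004]
ft_force: [0.0, 0.0, -1.6]
finger_gap: 0.376
finger_force: 25.0
d [-0.0007  0.0048  0.0684] roll 0.09 rows>= 1.4 | p [0.63   0.0493 0.143 ] a -0.9 j7 0.03 f [ 0.   0.  -1.6] gap 33.1 ff 25.0 t 26.05
```

```bash
python3 -m creep '[[0,0.003,0.02,0,0.03],[0,0.003,0.04,0,0.03],[0,0.003,0.05,0,0.03],[0,0.003,0.05,0,0.03],[0,0.003,0.05,0,0.03]]' | egrep 'ee_pos|ft_f'
python3 -c "
from h import *
go(.6345,.0485,.0745,-1)"
```

```text
ee_pos: [0.6348, 0.0497, 0.0945]
ft_force: [0.1, 0.7, -1.9]
d [-0.0012 -0.0003  0.02  ] roll 0.12 rows>= 0.4 | p [0.6348 0.0497 0.0945] a -0.9 j7 0.04 f [ 0.1  0.7 -1.9] gap 33.7 ff 25.0 t 26.55
```

```bash
python3 -m creep '[[-0.001,0,0.01,0,0.03],[-0.001,0,0.017,0,0.03],[-0.001,0,0.019,0,0.03],[-0.001,0,0.019,0,0.03]]' | egrep 'ee_pos|ft_f'
for i in 1 2; do python3 -m creep '[[0,0,0.002,0,0.03],[0,0,0.002,0,0.03]]' | egrep 'ee_pos|ft_f'; done
```

```text
ee_pos: [0.6347, 0.0486, 0.0744]
ft_force: [-0.0, 0.2, -1.4]
ee_pos: [0.635, 0.0486, 0.073]
ft_force: [-1.6, -0.7, -1.1]
ee_pos: [0.6353, 0.0485, 0.0716]
ft_force: [-2.8, -0.5, 4.8]
```

```bash
python3 -m creep '[[0,0,0,0,0.03],[0,0,0,0,0.04],[0,0,0,0,0.04],[0,0,0,0,0.04],[0,0,0,0,0.04]]'
python3 -m creep '[[0,0,-0.03,0,0.04],[0,0,-0.07,0,0.045],[0,0,-0.12,0,0.07],[0,0,-0.17,0,0.088],[0,0,-0.21,0,0.088]]'
python3 -m creep '[[0,0,0,0,0.088]]' >/dev/null
python3 chk.py
python3 -c "
from h import *
go(.629,.314,.28,88)"
```

```text
t: 27.85
ee_pos: [0.635, 0.0487, 0.0708]
tool_rot: [2.238, 2.204, 0.0]
ft_force: [-0.0, -0.2, -0.4]
finger_gap: 0.452
finger_force: 0.0
t: 28.35
ee_pos: [0.6354, 0.0485, 0.2841]
tool_rot: [2.238, 2.203, 0.003]
ft_force: [0.9, 0.4, -0.4]
finger_gap: 0.759
finger_force: 0.0
scene slot 0 654 [[0.566, -0.027, 0.063], [0.583, 0.043, 0.073], [0.594, 0.121, 0.082]]
scene slot 1 715 [[0.624, -0.026, 0.062], [0.643, 0.045, 0.074], [0.654, 0.122, 0.081]]
top slot 0 176 [[0.558, 0.082, 0.063], [0.572, 0.102, 0.075], [0.589, 0.121, 0.082]]
top slot 1 167 [[0.617, 0.084, 0.064], [0.631, 0.104, 0.076], [0.647, 0.123, 0.082]]
(0.511, 0.247) 0 None
scene pts 0
(0.629, 0.312) 152 [0.629 0.314 0.144]
scene pts 595
d [ 0.2651 -0.0103  0.0018] roll -88.87 rows>= 10.3 | p [0.6353 0.0488 0.2817] a -0.9 j7 -0.01 f [-0.6 -0.3  0. ] gap 82.6 ff 0.0 t 28.55
```

```bash
python3 -m creep '[[0.22,-0.01,0,0,0.088],[0.22,-0.01,0,0,0.088],[0.22,-0.01,0,0,0.088],[0.22,-0.01,0,0,0.088],[0.22,-0.01,0,0,0.088]]' | grep ee
python3 -m creep '[[0,0,0,-40,0.088],[0,0,0,-40,0.088],[0,0,0,-40,0.088],[0,0,0,-40,0.088],[0,0,0,-40,0.088]]' | grep ee
python3 -m creep '[[0,0,0,-40,0.088],[0,0,0,-40,0.088],[0,0,0,-40,0.088],[0,0,0,-40,0.088],[0,0,0,-40,0.088]]' | grep ee
python3 -m creep '[[0,0,0,0,0.088]]' | grep ee
python3 tubes.py .629 .314
```

```text
ee_pos: [0.6256, 0.2756, 0.2781]
ee_pos: [0.6277, 0.2677, 0.2788]
ee_pos: [0.6277, 0.2677, 0.2787]
ee_pos: [0.6278, 0.2677, 0.2789]
655 ((629.3447875976562, 316.43841552734375), (37.537349700927734, 22.388837814331055), 23.34796714782715) long axis 176.88953068503093 ztop 0.15052612527660153
d [0.0075 0.0482 0.1601] roll -7.94 rows>= 3.3 | p [0.6279 0.2679 0.2792] a 79.0 j7 0.9 f [-0.2 -0.1  0.6] gap 87.6 ff 0.0 t 30.2
```

View pics/wt.png

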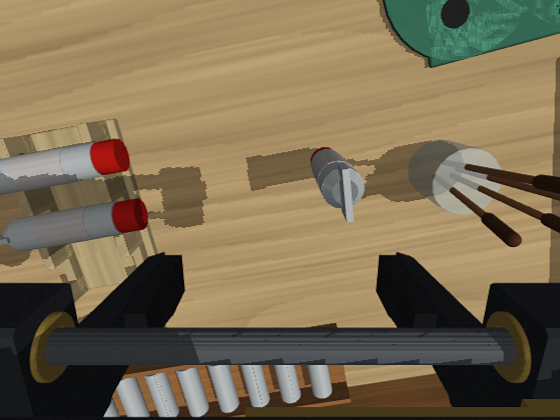

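Tube B's crimp at (346,195) is roughly perpendicular to the closing line, and the brushes at (440–560,180–240) lean away from it. I'll go in with the fingers at 65 mm.

```bash
python3 -m creep '[[0.006,0.046,0,-5,0.065],[0.006,0.047,0.05,-5,0.065],[0.006,0.047,0.09,-5,0.065],[0.006,0.047,0.13,-5,0.065],[0.006,0.047,0.16,-5,0.065]]' 8
python3 -m creep '[[0,0,0,0,0.05],[0,0,0,0,0.03],[0,0,0,0,0.03],[0,0,0,0,0.03],[0,0,0,0,0.03]]'
python3 -m creep '[[0,0,0,0,0.03],[0,0,0,0,0.03]]'
python3 -c "
from h import *
go(.43,.165,.135,0)
go(.6,.2,.135,45)"
```

```text
t: 30.7
ee_pos: [0.6298, 0.315, 0.1172]
tool_rot: [-0.166, -3.134, 0.004]
ft_force: [0.9, 0.2, 0.2]
finger_gap: 0.738
finger_force: 0.0
t: 31.2
ee_pos: [0.6325, 0.3167, 0.1231]
tool_rot: [0.162, 3.134, 0.003]
ft_force: [0.8, 0.3, 4.9]
finger_gap: 0.384
finger_force: 8.0
t: 31.4
ee_pos: [0.6326, 0.3167, 0.1231]
tool_rot: [0.161, 3.134, 0.003]
ft_force: [0.6, -0.6, 6.8]
finger_gap: 0.383
finger_force: 8.0
d [ 0.1859 -0.1717 -0.0128] roll 84.1 rows>= 9.8 | p [0.6326 0.3167 0.1231] a 84.1 j7 0.91 f [ 0.6 -0.6  6.8] gap 33.7 ff 8.0 t 31.4
d [ 0.0204 -0.1194 -0.0122] roll 39.1 rows>= 4.6 | p [0.6326 0.3167 0.1231] a 84.1 j7 0.91 f [ 0.6 -0.6  6.8] gap 33.7 ff 8.0 t 31.4
```

```bash
python3 -m creep '[[0,0,-0.02,0,0.03],[0.035,-0.033,-0.02,0,0.03],[0.07,-0.066,-0.02,0,0.03],[0.105,-0.098,-0.02,0,0.03],[0.14,-0.13,-0.02,0,0.03]]' 14
python3 -m creep '[[0.023,-0.021,0,8,0.03],[0.046,-0.042,0,16,0.03],[0.046,-0.042,0,24,0.03],[0.046,-0.042,0,32,0.03],[0.046,-0.042,0,40,0.03]]' | grep ee
python3 -m creep '[[0,0,0,44,0.03],[0,0,0,44,0.03],[0,0,0,44,0.03],[0,0,0,44,0.03],[0,0,0,44,0.03]]' | grep ee
python3 -m creep '[[0,0,0,4,0.03],[0,0,0,4,0.03],[0,0,0,4,0.03]]' | grep ee
python3 -c "
from h import *
go(.43,.165,.123,0)"
```

```text
t: 31.9
ee_pos: [0.4771, 0.1998, 0.1412]
tool_rot: [0.162, 3.137, 0.0]
ft_force: [0.6, -0.1, -0.9]
finger_gap: 0.381
finger_force: 14.0
ee_pos: [0.4287, 0.164, 0.1414]
ee_pos: [0.4287, 0.1642, 0.1413]
ee_pos: [0.4287, 0.1642, 0.1411]
d [0.0009 0.0013 0.0181] roll -2.72 rows>= 0.4 | p [0.4287 0.1642 0.1411] a -2.7 j7 -0.29 f [-0.2  0.1 -0.6] gap 33.8 ff 14.0 t 33.2
```

```bash
python3 -m creep '[[0.001,0.001,0.01,-2.7,0.03],[0.001,0.001,0.017,-2.7,0.03],[0.001,0.001,0.017,-2.7,0.03]]' | egrep 'ee|ft'
python3 -m creep '[[0,0,0.001,0,0.03],[-0.0205,0,0,0,0.03],[-0.041,0,0.003,0,0.03],[-0.0605,0,0.0095,0,0.03],[-0.079,0,0.019,0,0.03]]' 5
python3 -m creep '[[-0.0165,0,0.0125,0,0.03],[-0.03,0,0.0275,0,0.03],[-0.0415,0,0.045,0,0.03],[-0.0495,0,0.063,0,0.03],[-0.0525,0,0.0725,0,0.03]]'
python3 -m creep '[[0,0,0.001,0,0.042],[0,0,0.001,0,0.046],[0,0,0.001,0,0.046]]'
python3 lie2.py
```

```text
ee_pos: [0.4295, 0.1647, 0.1234]
ft_force: [0.1, -0.2, -0.9]
t: 34.0
ee_pos: [0.4303, 0.085, 0.1055]
tool_rot: [2.224, 2.217, 0.003]
ft_force: [-0.1, -0.6, -0.8]
finger_gap: 0.384
finger_force: 5.0
t: 34.5
ee_pos: [0.4292, 0.0325, 0.0316]
tool_rot: [-2.226, -2.216, 0.001]
ft_force: [-0.5, -0.3, 5.6]
finger_gap: 0.382
finger_force: 5.0
t: 34.8
ee_pos: [0.4299, 0.034, 0.032]
tool_rot: [2.223, 2.219, 0.002]
ft_force: [0.3, -0.2, -0.2]
finger_gap: 0.524
finger_force: 0.0
tube 22997 [[0.418, -0.001, 0.026], [0.43, 0.09, 0.032], [0.442, 0.138, 0.04]] z at cap 0.0317901414311378
mid y 0.06320347814224316
d [ 0.0291 -0.      0.0031] roll -0.11 rows>= 0.6 | p [0.4299 0.0341 0.032 ] a -0.1 j7 0.12 f [ 0.1 -0.1  0.3] gap 46.2 ff 0.0 t 34.85
```

```bash
python3 -m creep '[[0.012,0,0.001,0,0.046],[0.027,0,0.003,0,0.046],[0.027,0,0.003,0,0.03],[0.027,0,0.003,0,0.03],[0.027,0,0.003,0,0.03]]' 25 | egrep 'ee|for'
python3 -m creep '[[0,0,0,0,0.03],[0,0,0,0,0.03],[0,0,-0.03,0,0.03],[0,0,-0.07,0,0.03],[0,0,-0.12,0,0.03]]' 25 | egrep 'ee|for'
python3 -m creep '[[-0.003,0.05,0,0.3,0.03],[-0.006,0.1,0,0.6,0.03],[-0.009,0.15,0,0.9,0.03],[-0.012,0.2,0,0.9,0.03],[-0.014,0.25,0,0.9,0.03]]' | egrep 'ee|for'
python3 -m creep '[[0,0.012,0,0,0.03],[0,0.012,0,0,0.03],[0,0.012,0,0,0.03]]' | egrep 'ee|for'
python3 - <<'E'
from h import *
s,p,R=axes()
im,D=r.get_image("scene"); c=cal("scene")
P=cloud("scene",np.where(D>0,D,np.nan),c).reshape(-1,3); Q=P[(abs(P[:,0]-p[0])<.022)&(abs(P[:,1]-p[1])<.13)&(P[:,2]>p[2]-.03)&(P[:,2]<p[2]+.01)]
print(np.round(np.percentile(Q,[0.5,50,99.5],axis=0),3).tolist())
go(.6945,.0465,.0945,-1)
E
```

```text
ee_pos: [0.4295, 0.0603, 0.0285]
ft_force: [-0.4, 0.6, -0.2]
finger_force: 25.0
ee_pos: [0.4281, 0.0596, 0.1487]
ft_force: [0.7, 0.4, -0.5]
finger_force: 25.0
ee_pos: [0.6804, 0.0448, 0.1481]
ft_force: [0.5, 0.2, -1.3]
finger_force: 25.0
ee_pos: [0.6898, 0.045, 0.1475]
ft_force: [0.4, 0.3, -1.7]
finger_force: 25.0
[[0.668, -0.027, 0.119], [0.696, 0.006, 0.147], [0.71, 0.043, 0.157]]
d [0.0014 0.0051 0.0533] roll -0.08 rows>= 1.1 | p [0.6895 0.0453 0.1478] a -1.1 j7 0.06 f [ 0.4  0.8 -0.7] gap 33.4 ff 25.0 t 36.7
```

```bash
python3 -m creep '[[-0.001,0.0045,0.02,0,0.03],[-0.001,0.0045,0.04,0,0.03],[-0.001,0.0045,0.053,0,0.03],[-0.001,0.0045,0.053,0,0.03],[-0.001,0.0045,0.053,0,0.03]]' | egrep 'ee_pos|ft_f'
python3 -m creep '[[0,0,0.01,0,0.03],[0,0,0.017,0,0.03],[0,0,0.019,0,0.03],[0,0,0.019,0,0.03]]' | egrep 'ee_pos|ft_f'
python3 -m creep '[[0,0,0.002,0,0.03],[0,0,0.002,0,0.03]]' | egrep 'ee_pos|ft_f'
```

```text
ee_pos: [0.6952, 0.0446, 0.0959]
ft_force: [0.8, -0.5, -1.2]
ee_pos: [0.6951, 0.0445, 0.0759]
ft_force: [-0.8, 0.4, -1.2]
ee_pos: [0.6956, 0.0445, 0.0744]
ft_force: [-0.0, 0.6, -1.0]
```

```bash
python3 -m creep '[[0,0,0.002,0,0.03],[0,0,0.002,0,0.03]]' | egrep 'ee_pos|ft_f'
python3 -m creep '[[0,0,0.001,0,0.03],[0,0,0.001,0,0.03]]' | egrep 'ee_pos|ft_f'
python3 -m creep '[[0,0,0,0,0.03],[0,0,0,0,0.04],[0,0,0,0,0.04],[0,0,0,0,0.04],[0,0,0,0,0.04]]' | egrep 'ee|gap'
python3 -m creep '[[0,0,-0.03,0,0.04],[0,0,-0.07,0,0.045],[0,0,-0.12,0,0.07],[0,0,-0.17,0,0.088],[0,0,-0.22,0,0.088]]'
python3 chk.py
python3 -c "
from h import *
go(.464,-.366,.2,-86);go(.464,-.366,.2,4)"
```

```text
ee_pos: [0.6954, 0.0445, 0.0725]
ft_force: [-1.5, 0.1, 1.1]
ee_pos: [0.6955, 0.0444, 0.0717]
ft_force: [-2.2, -0.6, 3.7]
ee_pos: [0.6956, 0.0446, 0.0713]
finger_gap: 0.455
t: 39.2
ee_pos: [0.6952, 0.0445, 0.2935]
tool_rot: [2.242, 2.201, 0.0]
ft_force: [0.5, -0.5, -0.3]
finger_gap: 0.755
finger_force: 0.0
scene slot 0 656 [[0.566, -0.027, 0.062], [0.584, 0.044, 0.074], [0.594, 0.119, 0.081]]
scene slot 1 706 [[0.624, -0.026, 0.062], [0.643, 0.044, 0.074], [0.654, 0.121, 0.082]]
scene slot 2 768 [[0.684, -0.026, 0.062], [0.703, 0.044, 0.074], [0.714, 0.121, 0.081]]
top slot 0 139 [[0.558, 0.09, 0.064], [0.573, 0.107, 0.074], [0.589, 0.121, 0.082]]
top slot 1 146 [[0.617, 0.088, 0.064], [0.631, 0.106, 0.075], [0.647, 0.123, 0.082]]
top slot 2 154 [[0.677, 0.086, 0.064], [0.69, 0.103, 0.076], [0.706, 0.122, 0.08]]
(0.511, 0.247) 0 None
scene pts 0
(0.629, 0.312) 0 None
scene pts 0
d [-0.4145 -0.2289  0.0963] roll 84.93 rows>= 9.9 | p [0.6993 0.0441 0.3   ] a -1.1 j7 0.02 f [0.3 0.  0.6] gap 74.8 ff 0.0 t 39.3
d [-0.4145 -0.2289  0.0963] roll -5.07 rows>= 9.7 | p [0.6993 0.0441 0.3   ] a -1.1 j7 0.02 f [0.3 0.  0.6] gap 74.8 ff 0.0 t 39.3
```

All three tubes are in their notches. Next is the vise post.

```bash
python3 -m creep '[[-0.2,-0.115,0,0,0.06],[-0.2,-0.115,0,0,0.06],[-0.2,-0.115,0,0,0.06],[-0.2,-0.115,0,0,0.06],[-0.2,-0.115,0,0,0.06]]' | grep ee
python3 -m creep '[[-0.2,-0.115,0.06,-5,0.06],[-0.2,-0.115,0.06,-5,0.06],[-0.2,-0.115,0.06,-5,0.06],[-0.2,-0.115,0.06,-5,0.06],[-0.2,-0.115,0.06,-5,0.06]]' | grep ee
python3 -m creep '[[0,0,0,0,0.05],[0,0,0,0,0.05],[0,0,0,0,0.05]]' | grep ee
cat > vis.py <<'E'
from h import *
im,D=r.get_image("wrist"); c=cal("wrist"); cv2.imwrite("pics/wv.png",im)
P=cloud("wrist",np.where(D>0,D,np.nan),c).reshape(-1,3)
B=P[(abs(P[:,0]-.53)<.15)&(abs(P[:,1]+.365)<.08)&(P[:,2]>.07)&(P[:,2]<.09)]
p=B[B[:,0]<.49]; b=B[B[:,0]>.515]
for n,q in(("post",p),("block",b)):
    if len(q)>20: print(n,len(q),np.round(cv2.minAreaRect((q[:,:2]*1000).astype(np.float32))[0]),[np.round(v) for v in cv2.minAreaRect((q[:,:2]*1000).astype(np.float32))[1:]],np.round(q.min(0),3),np.round(q.max(0),3))
print([(round(x["p"],2),np.round(onz("wrist",x["position"],.082,c),3)) for x in r.mark_of("jaw_post","wrist")])
print([(round(x["p"],2),np.round(onz("wrist",x["position"],.02,c),3)) for x in r.mark_of("block","wrist")])
go(.464,-.366,.075,4)
E
python3 vis.py
```

```text
ee_pos: [0.5742, -0.1575, 0.2913]
ee_pos: [0.4557, -0.3537, 0.2306]
ee_pos: [0.4594, -0.3498, 0.2314]
post 419 [ 461. -367.] [array([17., 17.]), np.float64(39.0)] [ 0.452 -0.376  0.07 ] [ 0.47  -0.358  0.083]
block 7350 [ 552. -360.] [array([56., 89.]), np.float64(4.0)] [ 0.521 -0.405  0.07 ] [ 0.583 -0.313  0.082]
[(0.56, array([ 0.459, -0.368,  0.082]))]
[(0.7, array([ 0.554, -0.358,  0.02 ]))]
d [-0.0164  0.0033  0.1566] roll 0.1 rows>= 3.1 | p [ 0.4594 -0.3499  0.2316] a 4.1 j7 0.86 f [0.1 0.2 0.2] gap 49.9 ff 0.0 t 40.75
```

View pics/wv.png

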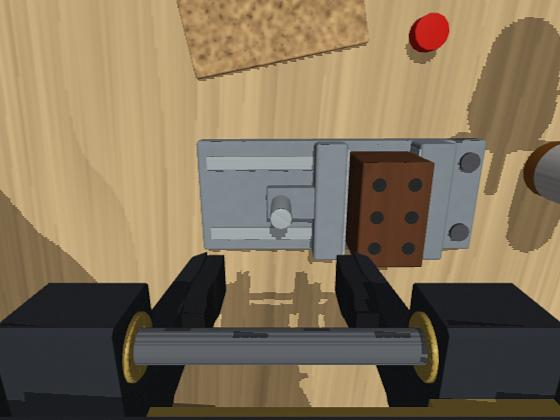

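The wrist view shows the post at (281,215) and the block at (390,205) between the jaws. I'll grip the post and pull along −x of the vise.

```bash
python3 -m creep '[[-0.017,0.002,0,0,0.04],[-0.017,0.002,0.04,0,0.04],[-0.017,0.002,0.08,0,0.04],[-0.017,0.002,0.12,0,0.04],[-0.017,0.002,0.155,0,0.04]]' 30 | egrep 'ee|for'
python3 -m creep '[[0,0,0.001,0,0.01],[0,0,0.001,0,0.01],[0,0,0.001,0,0.01],[0,0,0.001,0,0.01],[0,0,0.001,0,0.01]]' 30
python3 -m creep '[[0,-0.01,0,0,0.01],[0,-0.02,0,0,0.01],[0,-0.03,0,0,0.01],[0,-0.04,0,0,0.01],[0,-0.05,0,0,0.01]]' 30
python3 -m creep '[[0,-0.003,0,0,0.01],[0,-0.006,0,0,0.01],[0,-0.006,0,0,0.01]]' 30
python3 vis.py
```

```text
ee_pos: [0.462, -0.3668, 0.0747]
ft_force: [0.3, -0.7, -0.7]
finger_force: 0.0
t: 41.75
ee_pos: [0.4622, -0.3686, 0.0772]
tool_rot: [2.142, 2.295, 0.001]
ft_force: [-2.0, 0.6, 7.6]
finger_gap: 0.192
finger_force: 30.0
t: 42.25
ee_pos: [0.4145, -0.3722, 0.0772]
tool_rot: [2.138, 2.293, 0.004]
ft_force: [5.0, 0.7, 2.9]
finger_gap: 0.195
finger_force: 30.0
t: 42.55
ee_pos: [0.4096, -0.3726, 0.0772]
tool_rot: [2.137, 2.293, 0.005]
ft_force: [7.1, 0.5, 1.7]
finger_gap: 0.194
finger_force: 30.0
post 4453 [ 409. -372.] [array([48., 21.]), np.float64(4.0)] [ 0.385 -0.383  0.07 ] [ 0.433 -0.36   0.09 ]
block 370 [ 526. -390.] [array([ 3., 36.]), np.float64(5.0)] [ 0.524 -0.408  0.07 ] [ 0.529 -0.372  0.079]
[(0.79, array([ 0.408, -0.37 ,  0.082]))]
[(0.6, array([ 0.551, -0.36 ,  0.02 ]))]
d [0.0027 0.0547 0.0026] roll 0.04 rows>= 1.1 | p [ 0.4096 -0.3726  0.0772] a 4.0 j7 1.05 f [7.5 1.4 2.7] gap 17.0 ff 30.0 t 42.7
```

```bash
for i in 1 2 3; do python3 -m creep '[[0,-0.003,0,0,0.01],[0,-0.003,0,0,0.01]]' | egrep 'ee_pos|ft_f'; done
```

```text
ee_pos: [0.4094, -0.3725, 0.0773]
ft_force: [15.0, 0.1, -4.7]
ee_pos: [0.4093, -0.3725, 0.0773]
ft_force: [22.8, -1.3, -11.5]
ee_pos: [0.4092, -0.3725, 0.0774]
ft_force: [30.5, -1.2, -18.2]
```

```bash
python3 -m creep '[[0,0.005,0,0,0.01],[0,0.009,0,0,0.01],[0,0.009,0,0,0.01]]' | egrep 'ee_pos|ft_f'
python3 -m creep '[[0,0,0,0,0.03],[0,0,0,0,0.035],[0,0,0,0,0.035],[0,0,-0.03,0,0.035],[0,0,-0.07,0,0.035]]' | egrep 'ee_pos|ft_f|gap'
python3 -m creep '[[0,0.05,-0.04,0,0.07],[0,0.1,-0.06,0,0.088],[0,0.1,-0.06,0,0.088],[0,0.1,-0.06,0,0.088],[0,0.1,-0.06,0,0.088]]' | egrep 'ee_pos|ft_f|gap'
python3 - <<'E'
from h import *
im,D=r.get_image("wrist"); c=cal("wrist"); cv2.imwrite("pics/wv2.png",im)
P=cloud("wrist",np.where(D>0,D,np.nan),c).reshape(-1,3)
B=P[(abs(P[:,0]-.53)<.18)&(abs(P[:,1]+.365)<.09)&(P[:,2]>.073)&(P[:,2]<.09)]
for n,q in(("post",B[B[:,0]<.45]),("block",B[B[:,0]>.5])):
    if len(q)>20: R_=cv2.minAreaRect((q[:,:2]*1000).astype(np.float32)); print(n,len(q),np.round(R_[0],1),np.round(R_[1]),round(R_[2],1),"ztop",np.percentile(q[:,2],95))
J=P[(abs(P[:,0]-.46)<.08)&(abs(P[:,1]+.365)<.05)&(P[:,2]>.04)&(P[:,2]<.05)]; print("jaw",np.round(np.percentile(J,[2,98],axis=0),3).tolist())
go(.552,-.36,.076,4)
E
```

```text
ee_pos: [0.4096, -0.3726, 0.0772]
ft_force: [8.2, 1.0, 3.6]
ee_pos: [0.4036, -0.3709, 0.1445]
ft_force: [0.6, -0.6, -0.0]
finger_gap: 0.396
ee_pos: [0.5034, -0.3652, 0.2045]
ft_force: [-0.9, -0.0, -0.6]
finger_gap: 0.83
post 535 [ 408.9 -371.2] [17. 17.] 86.4 ztop 0.08194910832076517
block 9218 [ 613.  -355.8] [181.  90.] 4.2 ztop 0.08003201638987897
jaw [[0.416, -0.413, 0.04], [0.523, -0.317, 0.047]]
d [0.0019 0.0499 0.1281] roll -0.17 rows>= 2.8 | p [ 0.5027 -0.3653  0.2043] a 3.8 j7 0.86 f [-0.2 -0.1  0.5] gap 77.0 ff 0.0 t 44.65
```

View pics/wv2.png

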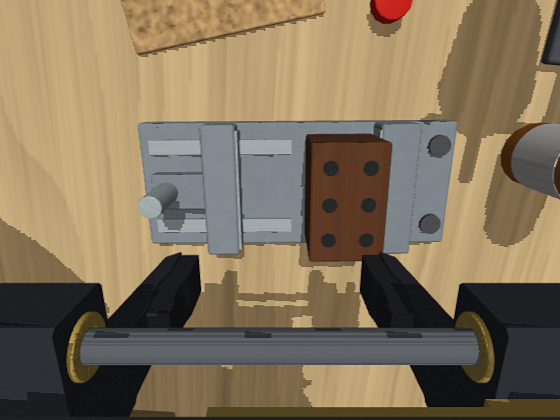

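The vise is open: post at (150,207), block free at (348,205). I'll lift the block straight up.

```bash
python3 -m creep '[[0.001,0.0495,0,0,0.088],[0.001,0.0495,0.04,0,0.088],[0.001,0.0495,0.08,0,0.088],[0.001,0.0495,0.11,0,0.088],[0.001,0.0495,0.128,0,0.088]]' 30 | egrep 'ee|for'
python3 -m creep '[[0,0,0,0,0.07],[0,0,0,0,0.05],[0,0,0,0,0.05],[0,0,0,0,0.05],[0,0,0,0,0.05]]' 30
python3 -m creep '[[0,0,0,0,0.05],[0,0,0,0,0.05],[0,0,-0.01,0,0.05],[0,0,-0.03,0,0.05],[0,0,-0.06,0,0.05]]' 30
python3 -m creep '[[0,0,-0.03,0,0.05],[0,0,-0.06,0,0.05],[0,0,-0.06,0,0.05]]' 30 | egrep 'ee|for'
python3 - <<'E'
from h import *
go(.4335,-.172,.1,15)
r.get_image("top"); r.get_image("scene")
for n in("top","scene"):
    t=r.trace("mat",n); c=cal(n); ys,xs=np.nonzero(t[0]["region"]); W=np.array([onz(n,(u,v),.005,c)[:2] for u,v in zip(xs,ys)])*1000
    print(n,t[0]["p"],cv2.minAreaRect(W.astype(np.float32)))
E
```

```text
ee_pos: [0.5509, -0.3604, 0.0739]
ft_force: [-1.4, -0.2, 0.2]
finger_force: 0.0
t: 45.65
ee_pos: [0.5535, -0.3617, 0.079]
tool_rot: [-2.144, -2.296, 0.002]
ft_force: [-4.0, 0.8, 4.9]
finger_gap: 0.635
finger_force: 30.0
t: 46.15
ee_pos: [0.5539, -0.3597, 0.1375]
tool_rot: [-2.142, -2.295, 0.0]
ft_force: [1.1, 0.0, -2.4]
finger_gap: 0.636
finger_force: 30.0
ee_pos: [0.5571, -0.3622, 0.203]
ft_force: [0.5, -0.3, -1.5]
finger_force: 30.0
d [ 0.1988 -0.111   0.1011] roll -11.05 rows>= 5.0 | p [ 0.5571 -0.3622  0.203 ] a 3.9 j7 0.81 f [ 0.5 -0.3 -1.5] gap 55.8 ff 30.0 t 46.45
top 0.85 ((431.6797790527344, -171.93203735351562), (162.2454833984375, 152.2303924560547), 15.731307029724121)
scene 0.63 ((436.37640380859375, -172.34637451171875), (161.69029235839844, 152.96487426757812), 15.325116157531738)
```

```bash
python3 -m creep '[[0.04,-0.022,0,-3,0.05],[0.08,-0.044,0,-6,0.05],[0.12,-0.066,0,-9,0.05],[0.16,-0.088,0,-11,0.05],[0.198,-0.11,0,-11,0.05]]' | grep ee
python3 -m creep '[[0,0,0.03,0,0.05],[0,0,0.06,0,0.05],[0,0,0.09,0,0.05],[0,0,0.11,0,0.05],[0,0,0.12,0,0.05]]' | egrep 'ee|ft'
python3 -m creep '[[0,0,0,0,0.05],[0,0,0,0,0.05]]' | egrep 'ee|ft'
python3 -c "
from h import *
go(.434,-.172,.064,15)"
```

```text
ee_pos: [0.4292, -0.1687, 0.1962]
ee_pos: [0.4294, -0.17, 0.075]
ft_force: [-0.4, -0.5, -1.7]
ee_pos: [0.4313, -0.1708, 0.0777]
ft_force: [0.3, -0.6, -2.3]
d [-0.0018  0.0023  0.0137] roll -0.07 rows>= 0.3 | p [ 0.4313 -0.1708  0.0777] a 14.9 j7 0.84 f [ 0.3 -0.6 -2.3] gap 55.7 ff 30.0 t 47.85
```

```bash
python3 -m creep '[[-0.002,0.002,0.006,0,0.05],[-0.002,0.002,0.01,0,0.05],[-0.002,0.002,0.01,0,0.05]]' | egrep 'ee|ft'
for i in 1 2 3; do python3 -m creep '[[0,0,0.002,0,0.05],[0,0,0.002,0,0.05]]' | egrep 'ee_pos|ft_f'; done
```

```text
ee_pos: [0.4337, -0.172, 0.0673]
ft_force: [0.9, 0.2, -1.9]
ee_pos: [0.4336, -0.172, 0.0654]
ft_force: [-0.4, -0.6, -1.7]
ee_pos: [0.4339, -0.1721, 0.0638]
ft_force: [-1.4, 0.1, 5.4]
ee_pos: [0.4339, -0.1723, 0.0632]
ft_force: [-5.4, 2.1, 29.1]
```

```bash
python3 -m creep '[[0,0,-0.002,0,0.05],[0,0,-0.002,0,0.065],[0,0,-0.002,0,0.075],[0,0,-0.002,0,0.075],[0,0,-0.002,0,0.075]]' | egrep 'ee|ft|gap'
python3 -m creep '[[0,0,-0.03,0,0.075],[0,0,-0.07,0,0.075],[0,0,-0.11,0,0.06],[0,0,-0.13,0,0.05],[0,0,-0.13,0,0.05]]' | egrep 'ee|ft|gap'
python3 - <<'E'
from h import *
for n in("wrist","scene"):
    im,D=r.get_image(n); c=cal(n)
    P=cloud(n,np.where(D>0,D,np.nan),c).reshape(-1,3)
    q=P[(np.hypot(P[:,0]-.434,P[:,1]+.172)<.07)&(P[:,2]>.055)&(P[:,2]<.075)]
    R_=cv2.minAreaRect((q[:,:2]*1000).astype(np.float32)); print(n,len(q),np.round(R_[0],1),np.round(R_[1]),round(R_[2],1),"z",np.percentile(q[:,2],[50,95]))
go(.409,-.371,.2,4)
E
```

```text
ee_pos: [0.4336, -0.172, 0.0632]
ft_force: [0.2, -0.2, -0.5]
finger_gap: 0.853
ee_pos: [0.4353, -0.1726, 0.1959]
ft_force: [0.4, -0.1, -0.2]
finger_gap: 0.601
wrist 8912 [ 431.7 -170. ] [56. 90.] 15.2 z [0.06256052 0.06368572]
scene 747 [ 435.3 -171.6] [61. 92.] 15.3 z [0.06420733 0.06698912]
d [-0.1861 -0.0752 -0.0069] roll 10.97 rows>= 4.0 | p [ 0.4336 -0.1718  0.1932] a 15.0 j7 0.73 f [0.3 0.7 0.1] gap 50.3 ff 0.0 t 49.85
```

The block stands upright and centred on the mat, top at about 64 mm. Now back to the post to shut the vise.

```bash
python3 -m creep '[[-0.045,-0.018,0,3,0.04],[-0.09,-0.036,0,6,0.04],[-0.13,-0.054,0,9,0.04],[-0.17,-0.07,0,11,0.04],[-0.186,-0.075,0,11,0.04]]' | grep ee
python3 -m creep '[[0,0,0.03,0,0.04],[0,0,0.05,0,0.04],[0,0,0.05,0,0.04],[0,0,0.05,0,0.04]]' | grep ee
python3 - <<'E'
from h import *
im,D=r.get_image("wrist"); c=cal("wrist")
P=cloud("wrist",np.where(D>0,D,np.nan),c).reshape(-1,3)
q=P[(abs(P[:,0]-.41)<.03)&(abs(P[:,1]+.371)<.03)&(P[:,2]>.07)&(P[:,2]<.09)]
print(len(q),q.min(0) if len(q) else 0,q.max(0) if len(q) else 0)
go(.409,-.371,.076,4)
E
```

```text
ee_pos: [0.4066, -0.3751, 0.1919]
ee_pos: [0.4088, -0.3703, 0.1426]
911 [ 0.40098861 -0.38055408  0.0701289 ] [ 0.41871536 -0.36283224  0.08403376]
d [-0.0002 -0.0003  0.0675] roll -0.02 rows>= 1.4 | p [ 0.4093 -0.3708  0.1435] a 4.0 j7 1.02 f [ 0.  -1.   0.7] gap 40.2 ff 0.0 t 50.8
```

```bash
python3 -m creep '[[0,0,0.025,0,0.04],[0,0,0.05,0,0.04],[0,0,0.067,0,0.03],[0,0,0.067,0,0.01],[0,0,0.067,0,0.01]]' 30 | egrep 'ee|for'
python3 -m creep '[[0,0,0,0,0.01],[0,0,0,0,0.01],[0,0,0,0,0.01]]' 30 | egrep 'ee|for|gap'
python3 -m creep '[[0,0.01,0,0,0.01],[0,0.02,0,0,0.01],[0,0.03,0,0,0.01],[0,0.04,0,0,0.01],[0,0.05,0,0,0.01]]' | egrep 'ee|ft'
for i in 1 2 3 4; do python3 -m creep '[[0,0.003,0,0,0.01],[0,0.003,0,0,0.01]]' | egrep 'ee_pos|ft_f'; done
```

```text
ee_pos: [0.4097, -0.3714, 0.0774]
ft_force: [-0.0, -0.1, 0.6]
finger_force: 0.0
ee_pos: [0.4097, -0.3714, 0.0774]
ft_force: [-1.1, 0.8, 4.1]
finger_gap: 0.189
finger_force: 30.0
ee_pos: [0.4582, -0.3679, 0.0774]
ft_force: [-6.0, 2.9, 8.6]
ee_pos: [0.4627, -0.3676, 0.0774]
ft_force: [-0.7, 1.4, 5.3]
ee_pos: [0.4646, -0.3674, 0.0774]
ft_force: [-3.8, 3.0, 8.2]
ee_pos: [0.4648, -0.3675, 0.0773]
ft_force: [-11.2, 3.2, 14.7]
ee_pos: [0.4649, -0.3675, 0.0772]
ft_force: [-18.3, 3.7, 20.2]
```

```bash
python3 -m creep '[[0,-0.004,0,0,0.01],[0,-0.007,0,0,0.01],[0,-0.007,0,0,0.01]]' | egrep 'ee|ft'
python3 -m creep '[[0,0,0,0,0.03],[0,0,0,0,0.035],[0,0,0,0,0.035],[0,0,-0.03,0,0.035],[0,0,-0.07,0,0.035]]' | egrep 'ee|ft|gap'
python3 -m creep '[[0,-0.03,-0.04,0,0.04],[0,-0.03,-0.09,0,0.04],[0,-0.03,-0.14,0,0.04],[0,-0.03,-0.16,0,0.04]]' | egrep 'ee'
python3 - <<'E'
from h import *
im,D=r.get_image("scene"); cv2.imwrite("pics/fin.png",cv2.resize(im[120:400,20:440],None,fx=1.8,fy=1.8))
im,D=r.get_image("wrist"); c=cal("wrist"); P=cloud("wrist",np.where(D>0,D,np.nan),c).reshape(-1,3)
q=P[(abs(P[:,0]-.45)<.06)&(abs(P[:,1]+.368)<.03)&(P[:,2]>.075)&(P[:,2]<.09)]; print("post",q.min(0),q.max(0))
E
python3 chk.py
```

```text
ee_pos: [0.4645, -0.3674, 0.0774]
ft_force: [-1.8, 1.8, 8.0]
ee_pos: [0.4628, -0.3663, 0.1453]
ft_force: [0.4, 0.2, 0.7]
finger_gap: 0.4
ee_pos: [0.435, -0.371, 0.3113]
post [ 0.45421312 -0.37517332  0.0752009 ] [ 0.47165398 -0.35752832  0.08022487]
scene slot 0 659 [[0.566, -0.027, 0.062], [0.584, 0.043, 0.074], [0.594, 0.12, 0.081]]
scene slot 1 720 [[0.624, -0.026, 0.062], [0.643, 0.045, 0.074], [0.654, 0.121, 0.081]]
scene slot 2 777 [[0.684, -0.027, 0.062], [0.703, 0.045, 0.074], [0.714, 0.121, 0.081]]
top slot 0 591 [[0.557, -0.018, 0.064], [0.571, 0.053, 0.076], [0.588, 0.121, 0.083]]
top slot 1 606 [[0.616, -0.019, 0.064], [0.63, 0.054, 0.075], [0.649, 0.123, 0.083]]
top slot 2 591 [[0.675, -0.021, 0.063], [0.69, 0.053, 0.076], [0.71, 0.122, 0.083]]
(0.511, 0.247) 0 None
scene pts 0
(0.629, 0.312) 0 None
scene pts 0
```

View pics/fin.png

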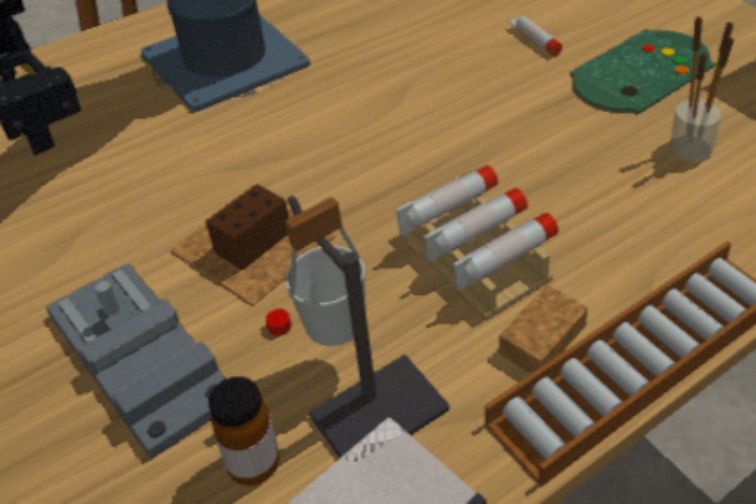

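The picture shows everything done: three tubes in the rack (450–510,200–250), the pail on the prong (325,270), the block on the mat (250,225) and the vise shut (130,350).

```bash
python3 -c "
from cell import r
print(r.close_job())"
```

```text
the job is handed in; nothing more can be done
None
```

The job is handed in, and the final camera check showed everything in place: vise opened, block stood in the middle of the mat, vise slid shut, all three tubes lying in the rack and the pail hung on the hook.

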